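# Put the analyser's cleaning tools away in their tray and snap the flap over them

### The job

Put the analyser's cleaning tools away: gently lay the green brush from the sloping drying rack and the red-handled spatula from the bench flat in their own compartments of the blue tray (each compartment is cut to its tool's outline, heads towards the hinged flap), without dropping them in. Once both lie flat, tip the tray's clear flap over so that it snaps shut over their heads. Leave the tube rack, the yellow bucket and the wash bottle where they are.

Things in the scene. Friction and masses are not known exactly. Their poses are not given: they have to be found in the camera images.
- brush: Flat brush, 150 x 34 x 20 mm, about 60 g. Origin: centre of its underside; x along it to the head, z out of its upper face. Green handle x=-75 to 25 mm, 18 wide, 20 thick; steel ferrule and black head x=25 to 75 mm, up to 34 wide, 20 thick. Starts on the rack, head up, its x axis rising 30 degrees along the rack's x, held by its own weight against the lip.
- brush_head (a point): Point at the head end of the brush: (75, 0, 10) mm in the brush's frame.
- spatula: Flat spatula, 150 x 48 x 18 mm, about 70 g, lying on the bench. Origin: centre of its underside; x runs along it to the blade, z up. Red handle from x=-75 to +25 mm, 18 mm wide and 18 mm thick; steel neck, then a blade from x=+30 to +75 mm, 48 mm wide, 4 mm thick, its underside level with the handle's.
- spatula_head (a point): Point at the blade end of the spatula: (75, 0, 2) mm in the spatula's frame.
- rack: Fixed drying rack, base 200 x 150 mm. Origin: centre of underside, x pointing away from the robot. White board slopes up along +x at 30 degrees through (0, 0, 60) mm, where the brush's origin starts. 14 mm high lip at the brush's lower end and cheeks (outer faces 24 mm off the middle) beside its lowest 47 mm; above these its sides are free. Clear canopy overhead: see canopy_edge.
- canopy_edge (a point): Middle of the canopy's lower front edge, rack frame (-5, 0, 198) mm. The canopy spans y=+-75 mm and x=-5 to 100 mm, 5 mm thick, on two 10 mm posts at x=92, y=+-68 mm. It stops a hand coming straight down on the brush: come in tilted about 30 degrees, square to the board, and draw the brush out towards the rack's -x side.
- tray: Fixed blue tray with white inserts, 170 x 160 mm, rim 30 mm high, floor 4 mm thick. Origin: centre of underside; x towards the flap's hinge, y to the left, z up. Two compartments along x, x=-81 to 81 mm. From x=-35 to 22 mm it has no inserts or side walls: a finger well across both. Insert tops at z=22 mm.
- brush_bay (a point): Middle of the brush compartment on the tray's floor: tray frame (0, 40, 4) mm, same axes. The brush's origin belongs here, its x along the tray's x. Handle channel (x=-81 to -35 mm) 28 mm wide, head pocket (x=22 to 81 mm) 44 mm wide.
- spatula_bay (a point): Middle of the spatula compartment on the tray's floor: tray frame (0, -40, 4) mm, same axes. The spatula's origin belongs here, its x along the tray's x. Handle channel (x=-81 to -35 mm) 28 mm wide, blade pocket (x=22 to 81 mm) 58 mm wide.
- flap (a joint): Angle of the clear flap with orange edge and tab, hinged on the tray's +x rim: 0 = shut, level over the tools' heads (underside about 31 mm above the bench); 2.1 rad = open stop, leaning 30 degrees back beyond upright, where it starts. An over-centre spring drives it to either stop: tip it below about 1.0 rad and it springs shut by itself. Takes under 1.5 N at its tip.
- flap_hinge (a point): Middle of the flap's hinge line: (83, 0, 34) mm in the tray's frame.
- flap_tip (a point): Middle of the end of the flap's tab, 81 mm from the hinge; moves with the flap (open: 41 mm beyond the hinge, 104 mm above the bench). The flap is 67 mm long, 156 mm wide, up to 5 mm thick, plus the 40 mm wide tab.
- tube_rack: Bystander: blue rack 60 x 170 x 45 mm with five red-capped tubes up to 88 mm. Origin: centre of underside.
- bucket: Bystander: yellow bucket with orange lid, 108 mm diameter, 113 mm tall. Origin: centre of underside.
- wash_bottle: Bystander: white bottle with red cap, 60 mm diameter, 130 mm tall. Origin: centre of underside.
Not all that is in view belongs to the job. Leave any turquoise look-alike of the tray alone. There is more than one size of the spatula; the one meant has the size given above.

How it is judged (in metres and radians):
On the way:
1. both tools lie flat in their own compartments, heads towards the hinge, while the flap is still open (x of brush in the frame of brush_bay between -0.01 and 0.01 m and y of brush in the frame of brush_bay between -0.008 and 0.008 m and z of brush in the frame of brush_bay below 0.004 m and angle between each of brush, spatula's own z axis and vertical below 0.08 rad and angle between the x axis of each of brush, spatula and the x axis of tray, either way round below 0.2 rad and x of brush_head in the frame of brush_bay above 0.05 m and linear speed of each of brush, spatula below 0.03 m/s and x of spatula in the frame of spatula_bay between -0.01 and 0.01 m and y of spatula in the frame of spatula_bay between -0.008 and 0.008 m and z of spatula in the frame of spatula_bay below 0.004 m and x of spatula_head in the frame of spatula_bay above 0.05 m and value of joint flap above 1.6 rad), for 0.2 s.
At the end, for the whole second after the job is handed in: Brush and spatula each lie at rest in their own compartment: origin within 10 mm along and 8 mm across of the middle and less than 4 mm above the floor, level to 0.08 rad, along the tray to 0.2 rad, head towards the hinge; and the flap is shut (below 0.06 rad) (x of brush in the frame of brush_bay between -0.01 and 0.01 m and y of brush in the frame of brush_bay between -0.008 and 0.008 m and z of brush in the frame of brush_bay below 0.004 m and angle between each of brush, spatula's own z axis and vertical below 0.08 rad and angle between the x axis of each of brush, spatula and the x axis of tray, either way round below 0.2 rad and x of brush_head in the frame of brush_bay above 0.05 m and linear speed of each of brush, spatula below 0.03 m/s and x of spatula in the frame of spatula_bay between -0.01 and 0.01 m and y of spatula in the frame of spatula_bay between -0.008 and 0.008 m and z of spatula in the frame of spatula_bay below 0.004 m and x of spatula_head in the frame of spatula_bay above 0.05 m and value of joint flap below 0.06 rad); the robot touches nothing.
It fails at once if the tube rack is shifted by more than 20 mm or tipped (distance of tube_rack from where it was at the start of the episode above 0.02 m or angle between tube_rack's own z axis and vertical above 0.3 rad).
It fails at once if the yellow bucket is shifted by more than 20 mm or tipped (distance of bucket from where it was at the start of the episode above 0.02 m or angle between bucket's own z axis and vertical above 0.3 rad).
It fails at once if the wash bottle is shifted by more than 20 mm or tipped (distance of wash_bottle from where it was at the start of the episode above 0.02 m or angle between wash_bottle's own z axis and vertical above 0.3 rad).
It fails at once if the brush is dropped or thrown into the tray (faster than 0.6 m/s within 50 mm of its compartment's floor, as after a fall of 20 mm) (z of brush in the frame of brush_bay below 0.05 m and horizontal distance between brush and brush_bay below 0.06 m and linear speed of brush above 0.6 m/s).
It fails at once if the spatula is dropped or thrown into the tray (faster than 0.6 m/s within 50 mm of its compartment's floor, as after a fall of 20 mm) (z of spatula in the frame of spatula_bay below 0.05 m and horizontal distance between spatula and spatula_bay below 0.06 m and linear speed of spatula above 0.6 m/s).
It also fails if it takes over 72 s, if anything falls off the work surface, if the arm or the gripper's body presses on something with over 40 N, if the wrist force passes 120 N, or if a joint passes its speed limit or range.

### The arm

A 6-joint arm with a two-finger parallel gripper is mounted at the origin on the work surface. World frame = base frame: x ahead of the robot, y to its left, z up, the work surface at z = 0. Lengths are in mm, angles in rad, forces in N, time in s.
With the tool pointing down it reaches from about 350 to 875 mm from the base axis. Payload 4.2 kg.
Tool frame: the origin (TCP) lies between the finger pads; the fingertips stand 19 mm ahead of it and the grasp point (between the pads) is the TCP; y points along the fingers, z is the direction in which the jaws open and shut, and the axes are right-handed (so a half turn about y gives the same grasp; the last joint's range is limited). The gripper opens to 85 mm and grips with 20 to 120 N. Pads are 22 mm wide; open, the fingers measure 114 mm over their backs; the gripper's body (76 mm by 85 mm) begins 54 mm behind the grasp point. The pads swing forward as they close: fully open they stand 13 mm farther back than shut.
Start: joints at [-0.935, 0.385, 0.008, 0, -1.194, -0.259], TCP at [229.98, -581.127, 250.312] pointing down, gripper open.
Joint ranges: [-3.14, 3.14], [-1.21, 2.06], [-1.07, 1.41], [-3.16, 2.05], [-2.99, -0.16], [-3.1, 3.1]. Speed limits (rad/s): [2.79, 2.79, 3.14, 3.14, 3.14, 3.14].

### API

Orientations are given as a unit quaternion [x, y, z, w].
In Python, from bench import arm gives the robot as it stands.
- The arm moves only by the shell command python3 -m inch 'ROWS'. ROWS is JSON, a list of rows, each a list of 7 numbers: the opening, from 0 (shut) to 1 (fully open), then the shift along the tool's x, y, z in cm, then the turn, a rotation vector about the tool's x, y, z in degrees. A call has 1 to 20 rows; each row is the pose to reach, as a shift and turn from the pose commanded when the call began, along the tool's axes at that moment; what a row does not reach only later rows make up. A row lasts 1/12 s, in which the tool goes at most 41.7 mm and 7.16 degrees, less where a joint would pass 70% of its speed; a pose out of reach is approached as far as the arm can. A call with a gripper value outside its range is refused whole. The fingers move at their own pace and stop on an object; the grip force is fixed at half the most. Time passes only in rows, so rows that repeat a pose let the fingers close. It gives the time, the measured TCP pose, the force and the opening at its end, in the units of the state.
- arm.read_state(): the state, without advancing time (a new reading comes with each control period).
- arm.get_image(name): name is "side" or "top"; returns the picture (400x640x3 uint8, red, green, blue); there is no depth.
- arm.camera_params(name): a dict with "fx", "fy", "cx", "cy" (pixels), "rvec" (rotation vector, rad) and "tvec" (3), from world to camera coordinates, as OpenCV has them. Camera axes: x right, y down, z forward; pixel columns grow to the right and rows downward; lengths in mm; the calibration is good to about 2 mm. A picture is of the moment at which its call begins. camera_params takes no time and is no camera call.
- arm.job_done(): hands the job in, once; it reports no verdict.
Trained networks look in the newest picture that a camera, given by its name, has taken for a name from the list of things; names that differ only in an ending like _2 or _b are one class to them, and where a whole thing is asked for, a point or a joint stands for the part that bears it (a point fixed in the world has none). Each returns a list of dicts, best first, with "conf" (0 to 1); they miss things now and then, are a little off and sometimes report something else, mostly with a low value. They report only what shows in the picture. A call takes as long as a camera call. They do not tell look-alikes from the thing itself.
- arm.masks_of(label, camera): "mask" (400x640 bool, what is visible of it) and "extent" ([left, top, width, height] in pixels, round what is visible of it).
The state is a dict: "clock": time; "joints": joint angles; "joint_vel": joint speeds; "joint_efforts": joint torques, N m; "position": TCP position; "ee_rot": TCP orientation; "contact_force": force on the tool from outside, world axes, zero at the start; "wrist_torque": the same for the moment, N m; "gripper_width": finger opening in mm.
Only numpy, scipy, OpenCV 4.12 (cv2) and the standard library are available. Lean on these libraries where they do the work, as an engineer would, in place of code of your own. Each camera call takes 0.05 s, during which the arm holds its last target.

## Working session

There is one attempt and no reset: what is moved stays moved. The work goes in short steps, Python scripts to look and compute and a shell command to move; the robot and the scene stay as the last step left them, time stands still between calls to the robot, and variables do not carry over. Pictures are saved under pics/ and viewed, and the job is handed in when it is done.

```bash
mkdir -p pics; ls; python3 - <<'E'
from bench import arm
import cv2
for n in("side","top"):
    im=arm.get_image(n); cv2.imwrite(f"pics/{n}0.png",im[:,:,::-1]); print(arm.camera_params(n))
print(arm.read_state())
E
```

```text
pics
{'fx': 422.5110803765022, 'fy': 422.5110803765022, 'cx': 322.5369574760911, 'cy': 198.8625586473118, 'rvec': array([ 1.18928157, -2.2558971 ,  1.04707055]), 'tvec': array([ 281.34007618,  371.52058001, 1239.17274837])}
{'fx': 517.6653812171385, 'fy': 517.6653812171385, 'cx': 331.4163326758079, 'cy': 202.78175115123744, 'rvec': array([ 2.16706294, -2.15654973,  0.12539711]), 'tvec': array([  19.95803841,  488.85966986, 1845.27146679])}
{'clock': 0.1, 'joints': array([-9.35395486e-01,  3.85456417e-01,  6.75812273e-03, -4.60435398e-04,
       -1.19400455e+00, -2.58574109e-01]), 'joint_vel': array([ 5.24986622e-05, -1.00289660e-03,  4.58150819e-03,  1.93634774e-03,
        6.89923192e-06, -9.79983786e-04]), 'joint_efforts': array([-8.20019159e-04, -3.93318808e+01,  1.88929743e+01,  4.19800490e+00,
       -2.56509571e-03,  6.68956623e-08]), 'position': array([ 229.80803266, -580.68719088,  249.33948815]), 'ee_rot': array([-0.69393054, -0.13222755,  0.13253738,  0.69527701]), 'contact_force': array([-0.69163039, -0.61403888, -0.64457637]), 'wrist_torque': array([ 0.01040788, -0.0297788 , -0.04449467]), 'gripper_width': 85.16819137748115}
```

View pics/side0.png

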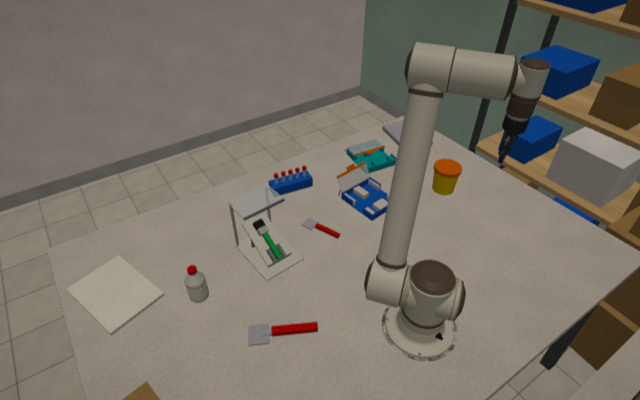

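View pics/top0.png

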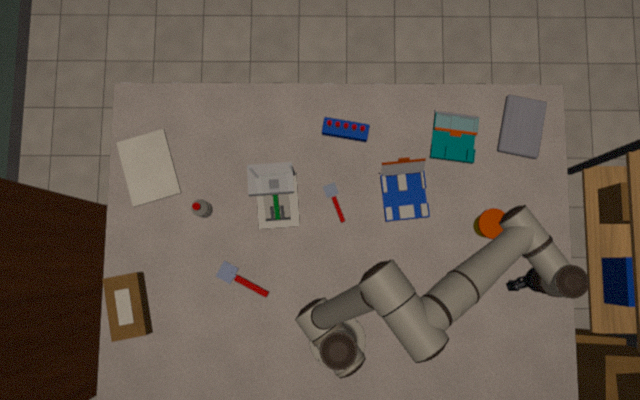

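```bash
cat > h.py <<'E'
from bench import arm
import cv2, numpy as np
from scipy.spatial.transform import Rotation as R
def cam(n):
    p=arm.camera_params(n); K=np.array([[p['fx'],0,p['cx']],[0,p['fy'],p['cy']],[0,0,1]])
    return K,np.array(p['rvec'],float),np.array(p['tvec'],float)
def proj(n,P):
    K,r,t=cam(n); return cv2.projectPoints(np.asarray(P,float).reshape(-1,3),r,t,K,None)[0].reshape(-1,2)
def unproj(n,uv,z):
    K,r,t=cam(n); M=cv2.Rodrigues(r)[0]; uv=np.atleast_2d(uv).astype(float)
    d=(np.linalg.inv(K)@np.c_[uv,np.ones(len(uv))].T).T@M; c=-M.T@t
    return c+d*((z-c[2])/d[:,2])[:,None]
E
python3 - <<'E'
from h import *
import pickle
S={}
for c in("side","top"):
    for l in ("spatula","brush","rack","tray","flap","tube_rack","bucket","wash_bottle"):
        r=arm.masks_of(l,c); S[c,l]=r
        for d in r:
            m=d['mask']; v,u=np.nonzero(m); 
            q=unproj(c,[[u.mean(),v.mean()]],10)[0]
            print(c,l,round(d['conf'],2),d['extent'],m.sum(),q.round())
            if l in('spatula','brush','tray'):
                rect=cv2.minAreaRect(unproj(c,np.c_[u,v],10)[:,:2].astype(np.float32)); print('   ',np.round(rect[0]),np.round(rect[1]),round(rect[2],1))
pickle.dump(S,open('S.pkl','wb'))
for c in("side","top"):
    im=cv2.imread(f"pics/{c}0.png")
    x0,y0,x1,y1=(215,120,415,290) if c=="side" else (235,90,445,240)
    cv2.imwrite(f"pics/{c}0z.png",cv2.resize(im[y0:y1,x0:x1],None,fx=3.5,fy=3.5,interpolation=cv2.INTER_CUBIC))
E
```

```text
side spatula 0.84 [300.2, 216.4, 38.4, 21.9] 300 [493.  12.  10.]
    [486.  14.] [148.  49.] 19.9
side spatula 0.71 [247.6, 324.4, 68.9, 23.0] 1025 [211. 353.  10.]
    [201. 343.] [201.  69.] 61.2
side brush 0.71 [251.4, 216.6, 30.7, 43.9] 345 [562. 195.  10.]
    [555. 195.] [ 41. 211.] 85.0
side rack 0.69 [225.8, 184.2, 75.5, 94.2] 3322 [593. 199.  10.]
side tray 0.81 [345.7, 138.8, 52.6, 30.2] 982 [ 748. -438.   10.]
    [ 748. -437.] [187. 217.] 81.2
side tray 0.58 [337.4, 160.5, 53.7, 59.6] 1832 [ 571. -247.   10.]
    [ 581. -246.] [184. 350.] 74.4
side flap 0.82 [337.3, 162.0, 33.4, 29.6] 563 [ 672. -275.   10.]
side flap 0.66 [348.4, 139.1, 34.1, 17.8] 355 [ 811. -459.   10.]
side tube_rack 0.73 [268.8, 164.4, 43.6, 31.9] 771 [788. -43.  10.]
side bucket 0.76 [430.8, 157.8, 32.7, 37.7] 846 [ 455. -601.   10.]
side wash_bottle 0.66 [183.3, 265.5, 28.5, 40.3] 701 [502. 482.  10.]
top spatula 0.6 [217.4, 260.2, 49.5, 39.5] 648 [217. 355.  10.]
    [206. 337.] [204.  69.] 59.9
top spatula 0.52 [323.6, 182.8, 20.2, 37.5] 303 [504.  12.  10.]
    [492.  10.] [148.  45.] 18.6
top rack 0.95 [247.1, 163.5, 53.0, 66.6] 2736 [526. 232.  10.]
top tray 0.75 [379.2, 155.9, 48.8, 66.4] 2640 [ 542. -243.   10.]
    [ 546. -242.] [233. 169.] 4.5
top tray 0.7 [427.6, 112.9, 54.2, 51.5] 2234 [ 742. -431.   10.]
    [ 743. -431.] [173. 190.] 82.2
top flap 0.95 [383.6, 156.8, 43.7, 17.6] 612 [ 629. -241.   10.]
top flap 0.69 [434.5, 109.6, 47.4, 26.2] 858 [ 791. -442.   10.]
top tube_rack 0.65 [321.3, 116.2, 46.0, 25.0] 895 [768. -29.  10.]
top bucket 0.96 [471.5, 207.2, 35.8, 31.8] 717 [ 420. -551.   10.]
top bucket 0.18 [274.4, 193.0, 4.7, 25.2] 122 [477. 223.  10.]
top wash_bottle 0.65 [193.2, 203.1, 19.6, 11.0] 281 [470. 497.  10.]
```

View pics/side0z.png

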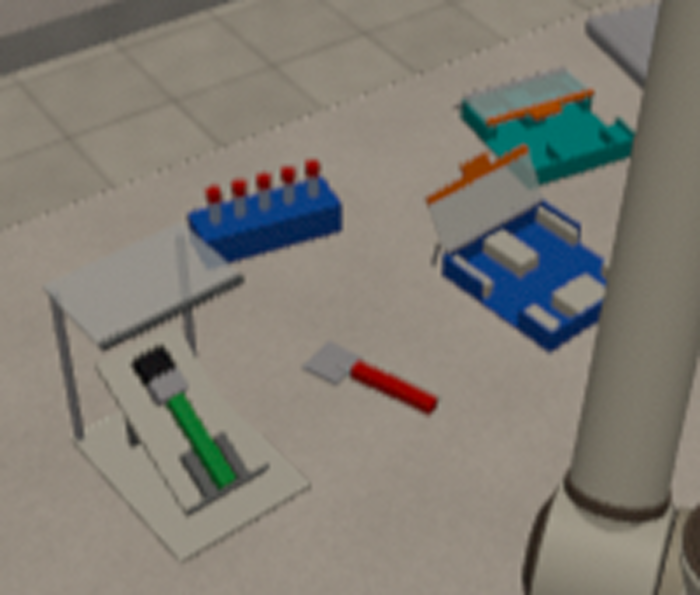

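View pics/top0z.png

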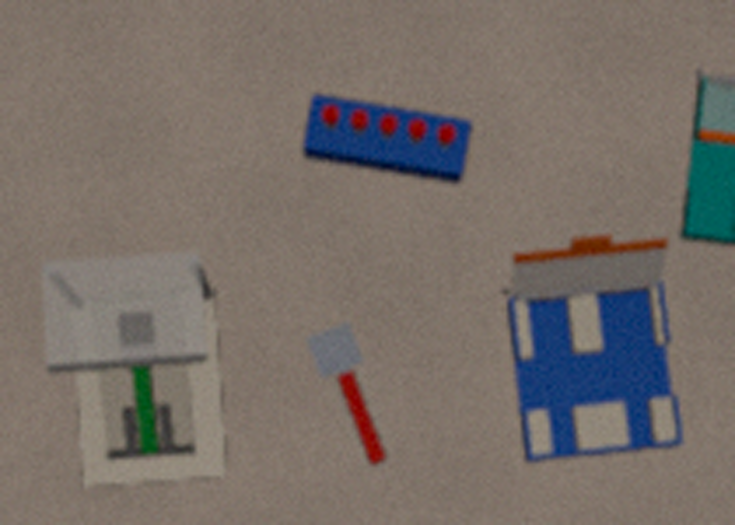

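```bash
cat > fit.py <<'E'
from h import *
from scipy.optimize import minimize
def box(x0,x1,y0,y1,z0,z1): return np.array([[x,y,z] for x in(x0,x1) for y in(y0,y1) for z in(z0,z1)],float)
def cover(n,parts,win,s=8):
    x0,y0,x1,y1=win; im=np.zeros(((y1-y0)*s,(x1-x0)*s),np.uint8)
    for P in parts:
        uv=proj(n,P); h=cv2.convexHull(((uv+0.5-[x0,y0])*s-0.5).astype(np.float32)).reshape(-1,2)
        cv2.fillConvexPoly(im,np.round(h*16).astype(np.int32),255,shift=4)
    return cv2.resize(im,(x1-x0,y1-y0),interpolation=cv2.INTER_AREA)/255.
def soft(im,kind):
    f=im.astype(float); r,g,b=f[...,0],f[...,1],f[...,2]
    return {'red':np.minimum(r-g,r-b),'green':np.minimum(g-r,g-b),'blue':np.minimum(b-r,b-g)}[kind]
def fit(obs,model,x0,step):
    # obs: list (cam,win,target 0..1, weightmask)
    def cost(p):
        return sum(((cover(c,model(p),w)-t)**2*m).sum() for c,w,t,m in obs)
    sim=np.array([x0]+[np.array(x0)+np.eye(len(x0))[i]*step[i] for i in range(len(x0))])
    r=minimize(cost,x0,method='Nelder-Mead',options=dict(initial_simplex=sim,xatol=.02,fatol=1e-3,maxiter=400))
    return r.x,r.fun
def T(p,P): 
    c,s=np.cos(p[2]),np.sin(p[2]); return P@np.array([[c,-s,0],[s,c,0],[0,0,1]]).T+[p[0],p[1],p[3] if len(p)>3 else 0]
E
cat > f1.py <<'E'
from fit import *
im={c:cv2.imread(f"pics/{c}0.png")[:,:,::-1] for c in("side","top")}
def ob(c,w,k,hi,m=None):
    t=np.clip(soft(im[c][w[1]:w[3],w[0]:w[2]],k)/hi,0,1); t[t<.15]=0; return (c,w,t,np.ones_like(t) if m is None else m)
so=[ob("side",(308,215,345,242),'red',None or 110),ob("top",(325,190,350,226),'red',110)]
for o in so: print('max soft',np.round(np.sort(soft(im[o[0]][o[1][1]:o[1][3],o[1][0]:o[1][2]],'red').ravel())[-60::20]))
hs=box(-75,25,-9,9,0,18)
for sub in(so,so[:1],so[1:]):
    p,f=fit(sub,lambda p:[T(p,hs)],[490,10,.35],[10,10,.1]); print('spatula',p.round(2),round(f,2))
# brush in rack
A=R.from_euler('y',-30,degrees=True).as_matrix()
hb=box(-75,25,-9,9,0,20)@A.T+[0,0,60]
w=(250,214,285,264);g=[ob("side",w,'green',90)]
w2=(268,194,285,224); g+=[ob("top",w2,'green',90)]
for sub in(g,g[:1]):
    p,f=fit(sub,lambda p:[T(p,hb)],[530,215,.05],[10,10,.1]); print('rack',p.round(2),round(f,2))
print([np.round(np.sort(soft(im[o[0]][o[1][1]:o[1][3],o[1][0]:o[1][2]],'green').ravel())[-60::20]) for o in g])
# tray
for hi in (40,):
    w=(375,165,435,225)
    b=(soft(im["top"][w[1]:w[3],w[0]:w[2]],'blue')>hi).astype(np.uint8)
    v,u=np.nonzero(b); h=cv2.convexHull(np.c_[u,v]); t=np.zeros(b.shape,np.uint8); cv2.fillConvexPoly(t,h,1)
    m=np.ones(t.shape); m[:8]=0
    tb=box(-85,85,-80,80,0,30)
    p,f=fit([("top",w,t.astype(float),np.ones(t.shape))],lambda p:[T(p,tb)],[540,-240,.08],[10,10,.1]); print('tray',p.round(3),round(f,2))
E
python3 f1.py
```

```text
max soft [118. 133. 141.]
max soft [112. 120. 126.]
spatula [4.9193e+02 7.7500e+00 3.6000e-01] 35.62
spatula [4.9277e+02 8.2800e+00 3.6000e-01] 26.55
spatula [4.9246e+02 7.9000e+00 3.7000e-01] 8.8
rack [5.0254e+02 2.2155e+02 6.0000e-02] 94.53
rack [5.0072e+02 2.2277e+02 1.2000e-01] 54.83
[array([68., 69., 69.]), array([52., 55., 58.])]
tray [ 5.14756e+02 -2.40449e+02  1.59000e-01] 300.33
```

```bash
cat > f2.py <<'E'
from fit import *
im={c:cv2.imread(f"pics/{c}0.png")[:,:,::-1] for c in("side","top")}
def ob(c,w,k,hi):
    t=np.clip(soft(im[c][w[1]:w[3],w[0]:w[2]],k)/hi,0,1); t[t<.25]=0; return (c,w,t,np.ones_like(t))
A=R.from_euler('y',-30,degrees=True).as_matrix()
hb=box(-75,25,-9,9,0,20)@A.T+[0,0,60]
g=[ob("side",(250,214,288,264),'green',66),ob("top",(268,198,285,224),'green',52)]
for sub in(g,g[:1]):
    pr,f=fit(sub,lambda p:[T(p,hb)],[525,215,.05],[10,10,.1]); print('rack',pr.round(3),round(f,2))
w=(375,160,435,228)
s=soft(im["top"][w[1]:w[3],w[0]:w[2]],'blue'); b=(s>40).astype(np.uint8)
n,l,st,_=cv2.connectedComponentsWithStats(b); k=1+st[1:,4].argmax(); v,u=np.nonzero(l==k)
h=cv2.convexHull(np.c_[u,v]); t=np.zeros(b.shape,np.uint8); cv2.fillConvexPoly(t,h,1)
print(st[k],t.sum())
pt,f=fit([("top",w,t.astype(float),np.ones(t.shape))],lambda p:[T(p,box(-85,85,-80,80,0,30))],[540,-240,.08],[10,10,.05]); print('tray',pt.round(3),round(f,2))
ps=[492.2,8,.365]
def ov(c,win,nm,s=4):
    x0,y0,x1,y1=win; o=cv2.resize(im[c][y0:y1,x0:x1,::-1],None,fx=s,fy=s,interpolation=cv2.INTER_CUBIC)
    def poly(P,col,cl=True):
        uv=((proj(c,P)+.5-[x0,y0])*s-.5); cv2.polylines(o,[np.round(uv*16).astype(np.int32)],cl,col,1,cv2.LINE_AA,4)
    r=lambda a,b_,c_,d,z:np.array([[a,c_,z],[b_,c_,z],[b_,d,z],[a,d,z]],float)
    poly(T(pt,r(-85,85,-80,80,30)),(0,255,255)); poly(T(pt,r(-85,85,-80,80,0)),(0,255,255))
    poly(T(pt,r(22,81,18,62,22)),(255,255,0));poly(T(pt,r(-81,-35,26,54,22)),(255,255,0));poly(T(pt,r(-81,-35,-54,-26,22)),(255,255,0))
    poly(T(pt,r(22,81,-69,-11,22)),(255,255,0))
    poly(T(pr,r(-100,100,-75,75,0)),(0,0,255)); poly(T(pr,r(-5,100,-75,75,198)),(0,0,255))
    poly(T(pr,r(-75,25,-9,9,20)@A.T+[0,0,60]),(255,0,255)); poly(T(pr,r(25,75,-17,17,20)@A.T+[0,0,60]),(255,0,255))
    poly(T(ps,r(-75,25,-9,9,18)),(255,255,0)); poly(T(ps,r(30,75,-24,24,4)),(255,255,0))
    cv2.imwrite(nm,o)
ov("side",(215,150,415,290),"pics/ovs.png"); ov("top",(240,150,440,235),"pics/ovt.png")
E
python3 f2.py
```

```text
rack [5.01837e+02 2.20204e+02 3.50000e-02] 48.93
rack [5.00518e+02 2.20866e+02 4.80000e-02] 32.6
[   8   13   43   47 1163] 1728
tray [ 5.16397e+02 -2.39362e+02  1.36000e-01] 373.89
```

View pics/ovs.png

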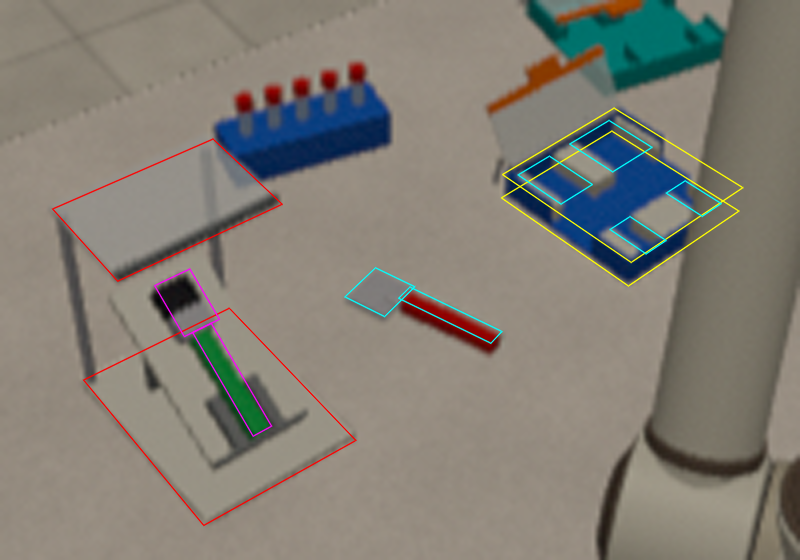

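View pics/ovt.png

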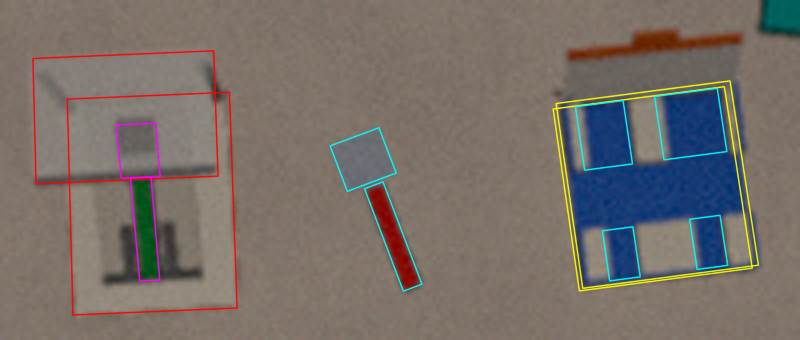

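```bash
cat > f3.py <<'E'
from fit import *
from scipy.optimize import least_squares
im={c:cv2.imread(f"pics/{c}0.png")[:,:,::-1] for c in("side","top")}
# intensity-based: white-insert and blue pattern in top: fit to 'blue' softness map; inserts
s=soft(im["top"],'blue').astype(float)
w=(372,155,438,230)
t=np.clip(s[w[1]:w[3],w[0]:w[2]]/70,0,1)
t[t<.15]=0
r=lambda a,b_,c_,d,z:np.array([[a,c_,z],[b_,c_,z],[b_,d,z],[a,d,z]],float)
ins=[(-81,-35,-26,26),(22,81,-11,18),(-81,-35,54,76),(-81,-35,-76,-54),(22,81,62,76),(22,81,-76,-69)]
W=np.ones(t.shape)
def model(p):
    m=cover("top",[T(p,box(-85,85,-80,80,0,30))],w)
    for i in ins: m=m*(1-cover("top",[T(p,r(*i,22))],w))
    return m
def cost(p): 
    m=model(p); e=(m-t)
    hinge=cover("top",[T(p,box(70,140,-90,90,0,110))],w); return (e**2*(1-hinge)).sum()
best=None
for y0 in(-.1,-.0,.1,.2):
  x0=[528,-242,y0]; sim=np.array([x0]+[np.array(x0)+np.eye(3)[i]*[12,12,.06][i] for i in range(3)])
  q=minimize(cost,x0,method='Nelder-Mead',options=dict(initial_simplex=sim,xatol=.01,fatol=1e-3,maxiter=300)); print(q.x.round(3),q.fun)
  if best is None or q.fun<best.fun: best=q
pt=best.x
for c,win,nm in(("side",(325,150,415,230),"pics/ts.png"),("top",(370,150,440,230),"pics/tt.png")):
    sc=7; x0,y0,x1,y1=win; o=cv2.resize(im[c][y0:y1,x0:x1,::-1],None,fx=sc,fy=sc,interpolation=cv2.INTER_CUBIC)
    P=[r(-85,85,-80,80,30)]+[r(*i,22) for i in ins]
    for k,Q in enumerate(P):
        uv=(proj(c,T(pt,Q))+.5-[x0,y0])*sc-.5; cv2.polylines(o,[np.round(uv*16).astype(np.int32)],True,(0,255,255) if k==0 else (0,0,255),1,cv2.LINE_AA,4)
    Q=[[83,-78,34],[83,78,34],[83+33.5,78,34+58],[83+33.5,-78,92]]; uv=(proj(c,T(pt,np.array(Q,float)))+.5-[x0,y0])*sc-.5
    cv2.polylines(o,[np.round(uv*16).astype(np.int32)],True,(0,255,0),1,cv2.LINE_AA,4)
    cv2.imwrite(nm,o)
E
python3 f3.py
```

```text
[ 5.18400e+02 -2.43044e+02  1.11000e-01] 140.71667131412352Traceback (most recent call last):
  File "f3.py", line 22, in <module>
    q=minimize(cost,x0,method='Nelder-Mead',options=dict(initial_simplex=sim,xatol=.01,fatol=1e-3,maxiter=300)); print(q.x.round(3),q.fun)
    res = _minimize_neldermead(fun, x0, args, callback, bounds=bounds,
                               **options)
    fxcc = func(xcc)
    fx = function(np.copy(x), *(wrapper_args + args))
  File "f3.py", line 17, in cost
    m=model(p); e=(m-t)
  File "f3.py", line 14, in model
    for i in ins: m=m*(1-cover("top",[T(p,r(*i,22))],w))
                         ~~~~~^^^^^^^^^^^^^^^^^^^^^^^^^
  File "fit.py", line 7, in cover
    uv=proj(n,P); h=cv2.convexHull(((uv+0.5-[x0,y0])*s-0.5).astype(np.float32)).reshape(-1,2)
  File "h.py", line 8, in proj
    K,r,t=cam(n); return cv2.projectPoints(np.asarray(P,float).reshape(-1,3),r,t,K,None)[0].reshape(-1,2)
          ~~~^^^
  File "h.py", line 5, in cam
    p=arm.camera_params(n); K=np.array([[p['fx'],0,p['cx']],[0,p['fy'],p['cy']],[0,0,1]])
ValueError: time passes only in moves, steps and waits
```

Too many calls to camera_params; cache it.

```bash
python3 - <<'E'
s=open('h.py').read()
s=s.replace("def cam(n):\n    p=arm.camera_params(n)","CP={'side':dict(fx=422.5110803765022,fy=422.5110803765022,cx=322.5369574760911,cy=198.8625586473118,rvec=[1.18928157,-2.2558971,1.04707055],tvec=[281.34007618,371.52058001,1239.17274837]),'top':dict(fx=517.6653812171385,fy=517.6653812171385,cx=331.4163326758079,cy=202.78175115123744,rvec=[2.16706294,-2.15654973,.12539711],tvec=[19.95803841,488.85966986,1845.27146679])}\ndef cam(n):\n    p=CP[n]")
open('h.py','w').write(s)
E
python3 f3.py; python3 -c "
from bench import arm; print(arm.read_state()['clock'])"
```

```text
[ 5.18400e+02 -2.43044e+02  1.11000e-01] 140.71667131412352
[ 5.1814e+02 -2.4306e+02  1.1200e-01] 141.0437473037658
[ 5.18125e+02 -2.42934e+02  1.13000e-01] 140.99219224175636
[ 5.18350e+02 -2.42955e+02  1.10000e-01] 140.98329939188287
0.9
```

View pics/ts.png

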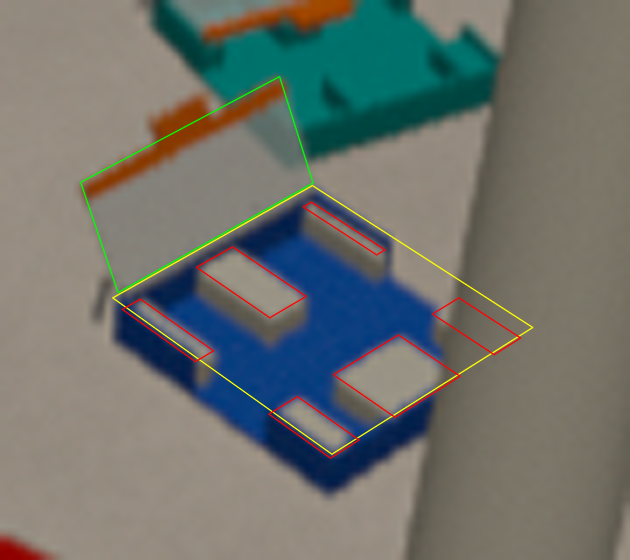

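View pics/tt.png

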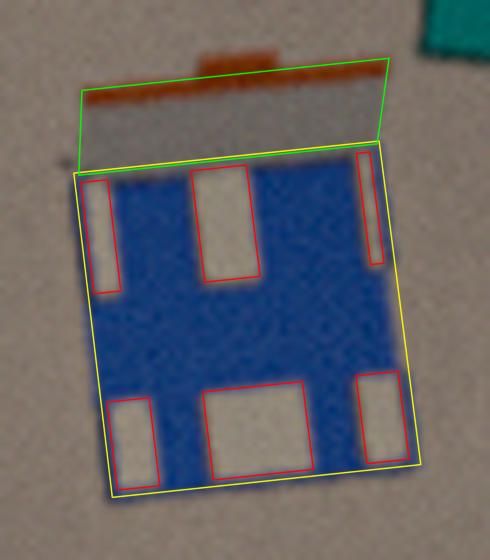

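```bash
cat > go.py <<'E'
import numpy as np
from bench import arm
from scipy.spatial.transform import Rotation as R
S=(492.3,8.0,.365); TR=(518.3,-243.0,.111); RK=(501.5,220.4,.04)
def rz(a): return R.from_euler('z',a)
def fr(p,v): return rz(p[2]).apply(v)+[p[0],p[1],0]
def down(yaw,flip): # fingers down, jaw (tool z) along +-obj y
    z=np.array([0,1,0])*flip; y=np.array([0,0,-1.]); x=np.cross(y,z)
    return rz(yaw)*R.from_matrix(np.c_[x,y,z])
def tgt(pos,rot,ref=None):
    s=arm.read_state(); p0,r0=(np.array(s['position']),R.from_quat(s['ee_rot'])) if ref is None else ref
    d=r0.inv().apply(np.array(pos)-p0)/10; w=np.degrees((r0.inv()*rot).as_rotvec())
    return d,w
def show(pos,rot,ref=None):
    d,w=tgt(pos,rot,ref); print('shift cm',d.round(2),'turn',w.round(1),'dist',np.linalg.norm(d).round(1),'ang',np.linalg.norm(w).round(1))
E
python3 - <<'E'
from go import *
s=arm.read_state(); print(R.from_quat(s['ee_rot']).as_matrix().round(3),s['clock'])
for f in(1,-1): show(fr(S,[0,0,120]),down(S[2],f))
for f in(1,-1): show(fr(S,[0,0,25]),down(S[2],f))
E
```

```text
[[ 0.93   0.    -0.368]
 [ 0.368 -0.     0.93 ]
 [-0.    -1.    -0.   ]] 0.9
shift cm [46.07 13.03 45.13] turn [ 0.   0.7 -0. ] dist 65.8 ang 0.7
shift cm [46.07 13.03 45.13] turn [  -0.  -179.3   -0. ] dist 65.8 ang 179.3
shift cm [46.07 22.53 45.13] turn [ 0.   0.7 -0. ] dist 68.3 ang 0.7
shift cm [46.07 22.53 45.13] turn [  -0.  -179.3   -0. ] dist 68.3 ang 179.3
```

```bash
python3 -m inch '[[1,10,3,10,0,0,0],[1,20,6,20,0,0,0],[1,30,9,30,0,0,0],[1,40,11,40,0,0,0],[1,46.1,13,45.1,0,0.7,0],[1,46.1,13,45.1,0,0.7,0],[1,46.1,13,45.1,0,0.7,0],[1,46.1,13,45.1,0,0.7,0],[1,46.1,13,45.1,0,0.7,0],[1,46.1,13,45.1,0,0.7,0],[1,46.1,13,45.1,0,0.7,0],[1,46.1,13,45.1,0,0.7,0],[1,46.1,13,45.1,0,0.7,0],[1,46.1,13,45.1,0,0.7,0],[1,46.1,13,45.1,0,0.7,0],[1,46.1,13,45.1,0,0.7,0],[1,46.1,13,45.1,0,0.7,0],[1,46.1,13,45.1,0,0.7,0],[1,46.1,13,45.1,0,0.7,0],[1,46.1,13,45.1,0,0.7,0]]'; python3 - <<'E'
from go import *
show(fr(S,[0,0,120]),down(S[2],1));show(fr(S,[0,0,22]),down(S[2],1))
E
```

```text
clock: 2.57
position: [492.3, 7.1, 120.5]
ee_rot: [-0.695, -0.128, 0.128, 0.695]
contact_force: [-0.0, 0.1, 0.3]
gripper_width: 85.2
shift cm [0.03 0.05 0.08] turn [-0.  -0.1 -0. ] dist 0.1 ang 0.1
shift cm [0.04 9.85 0.08] turn [-0.  -0.1 -0. ] dist 9.9 ang 0.1
```

```bash
python3 -m inch '[[0.5,0,3,0.1,0,0,0],[0.5,0,6,0.1,0,0,0],[0.5,0,8,0.1,0,0,0],[0.5,0,9,0.1,0,0,0],[0.5,0,9.8,0.1,0,0,0],[0.5,0,9.8,0.1,0,0,0],[0.5,0,9.8,0.1,0,0,0]]'; python3 - <<'E'
from h import *
x=[]
for n,w in(("side",(250,150,400,270)),("top",(280,140,400,240))):
    im=arm.get_image(n)[w[1]:w[3],w[0]:w[2],::-1]; x.append(cv2.resize(im,(400,int(400*im.shape[0]/im.shape[1])),interpolation=cv2.INTER_CUBIC)[:320])
cv2.imwrite('pics/g1.png',np.hstack(x))
E
```

```text
clock: 3.15
position: [492.5, 8.2, 22.7]
ee_rot: [0.695, 0.128, -0.128, -0.695]
contact_force: [-0.1, 0.2, 0.6]
gripper_width: 43.1
```

View pics/g1.png

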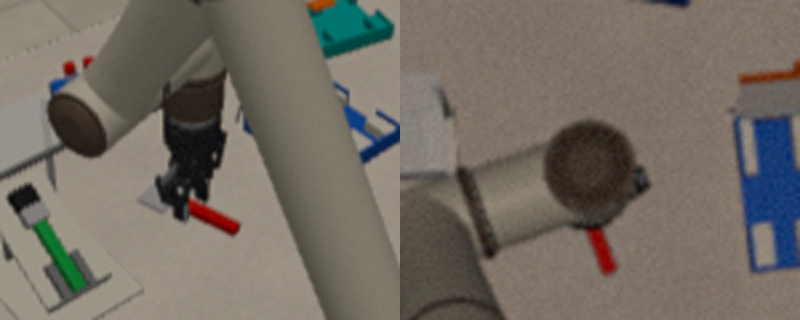

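```bash
python3 -m inch '[[0,0,0.1,0,0,0,0],[0,0,0.1,0,0,0,0],[0,0,0.1,0,0,0,0],[0,0,0.1,0,0,0,0],[0,0,0.1,0,0,0,0],[0,0,0.1,0,0,0,0],[0,0,0.1,0,0,0,0]]'
```

```text
clock: 3.83
position: [492.9, 9.0, 22.2]
ee_rot: [0.695, 0.129, -0.128, -0.695]
contact_force: [-0.9, 0.3, 6.3]
gripper_width: 16.4
```

```bash
python3 -m inch '[[0,0,-1,0,0,0,0],[0,0,-3,0,0,0,0],[0,0,-6,0,0,0,0],[0,0,-9,0,0,0,0],[0,0,-12,0,0,0,0],[0,0,-12,0,0,0,0],[0,0,-12,0,0,0,0],[0,0,-12,0,0,0,0]]'; python3 - <<'E'
from go import *
show(fr(TR,[0,-40,100]),down(TR[2],1)); show(fr(TR,[0,-40,26]),down(TR[2],1))
from h import *
x=[]
for n,w in(("side",(250,120,400,240)),("top",(280,140,400,240))):
    im=arm.get_image(n)[w[1]:w[3],w[0]:w[2],::-1]; x.append(cv2.resize(im,(400,int(400*im.shape[0]/im.shape[1])),interpolation=cv2.INTER_CUBIC)[:320])
cv2.imwrite('pics/g2.png',np.hstack(x))
E
```

```text
clock: 4.5
position: [491.5, 8.7, 140.7]
ee_rot: [-0.695, -0.128, 0.128, 0.696]
contact_force: [0.2, 0.2, -0.4]
gripper_width: 16.6
shift cm [ -7.46   4.06 -28.35] turn [-0.  14.5 -0.1] dist 29.6 ang 14.5
shift cm [ -7.45  11.46 -28.35] turn [-0.  14.5 -0.1] dist 31.5 ang 14.5
```

View pics/g2.png

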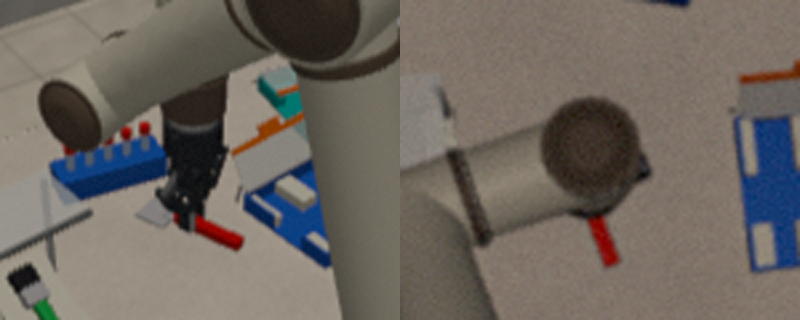

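```bash
python3 -m inch '[[0,-2,0,-6,0,4,0],[0,-4,0,-12,0,8,0],[0,-6,1,-18,0,12,0],[0,-7.5,2,-24,0,14.5,0],[0,-7.5,3,-28.4,0,14.5,0],[0,-7.5,4,-28.4,0,14.5,0],[0,-7.5,4,-28.4,0,14.5,0],[0,-7.5,4,-28.4,0,14.5,0],[0,-7.5,4,-28.4,0,14.5,0],[0,-7.5,4,-28.4,0,14.5,0],[0,-7.5,4,-28.4,0,14.5,0],[0,-7.5,4,-28.4,0,14.5,0]]'; python3 - <<'E'
from go import *
show(fr(TR,[0,-40,26]),down(TR[2],1))
from h import *
x=[]
for n,w in(("side",(300,120,450,240)),("top",(350,140,470,240))):
    im=arm.get_image(n)[w[1]:w[3],w[0]:w[2],::-1]; x.append(cv2.resize(im,(400,int(400*im.shape[0]/im.shape[1])),interpolation=cv2.INTER_CUBIC)[:320])
cv2.imwrite('pics/g3.png',np.hstack(x))
E
```

```text
clock: 5.6
position: [523.6, -281.9, 101.6]
ee_rot: [-0.706, -0.04, 0.04, 0.706]
contact_force: [1.0, 0.1, -0.6]
gripper_width: 16.7
shift cm [-0.1   7.56 -0.08] turn [-0.   0.1  0. ] dist 7.6 ang 0.1
```

View pics/g3.png

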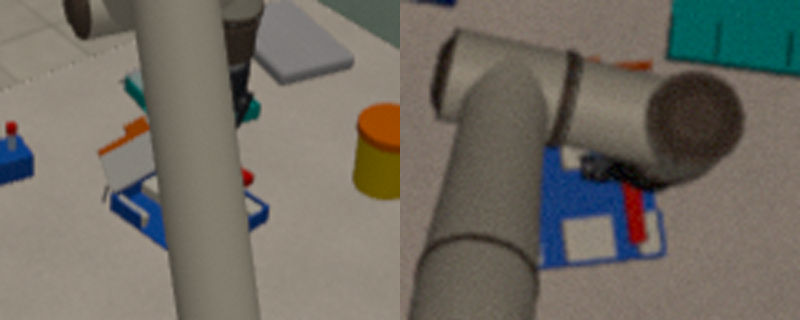

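```bash
python3 -m inch '[[0,-0.1,2,-0.1,0,0,0],[0,-0.1,4,-0.1,0,0,0],[0,-0.1,5,-0.1,0,0,0],[0,-0.1,5,-0.1,0,0,0],[0,-0.1,5,-0.1,0,0,0],[0,-0.1,5,-0.1,0,0,0],[0,-0.1,5,-0.1,0,0,0]]'; cat > chk.py <<'E'
from go import *
from h import *
from fit import box
import sys
s=arm.read_state(); im=arm.get_image('top')
rot=R.from_quat(s['ee_rot']).as_matrix(); p=s['position']
X=rot[:,0]; yaw=np.arctan2(X[1],X[0]); print(p.round(1),yaw.round(3))
r=lambda a,b_,c_,d,z:np.array([[a,c_,z],[b_,c_,z],[b_,d,z],[a,d,z]],float)
x0,y0,sc=370,150,8
def dr(o,P,col):
    uv=(proj('top',P)+.5-[x0,y0])*sc-.5; cv2.polylines(o,[np.round(uv*16).astype(np.int32)],True,col,1,cv2.LINE_AA,4)
o=cv2.resize(im[y0:230,x0:445,::-1],None,fx=sc,fy=sc,interpolation=cv2.INTER_CUBIC)
tf=lambda P:rz(TR[2]).apply(P)+[TR[0],TR[1],0]
for i in [(-81,-35,-26,26),(22,81,-11,18),(-81,-35,54,76),(-81,-35,-76,-54),(22,81,62,76),(22,81,-76,-69)]: dr(o,tf(r(*i,22)),(0,0,255))
z=p[2]-4 
dr(o,rz(yaw).apply(r(-75,25,-9,9,0))+[p[0],p[1],z],(0,255,255))
cv2.imwrite(sys.argv[1],o)
E
python3 chk.py pics/g4.png
```

```text
clock: 6.28
position: [523.6, -284.5, 52.6]
ee_rot: [0.706, 0.04, -0.039, -0.706]
contact_force: [0.4, -0.2, -0.5]
gripper_width: 16.4
[ 523.6 -284.5   52.6] 0.112
```

View pics/g4.png

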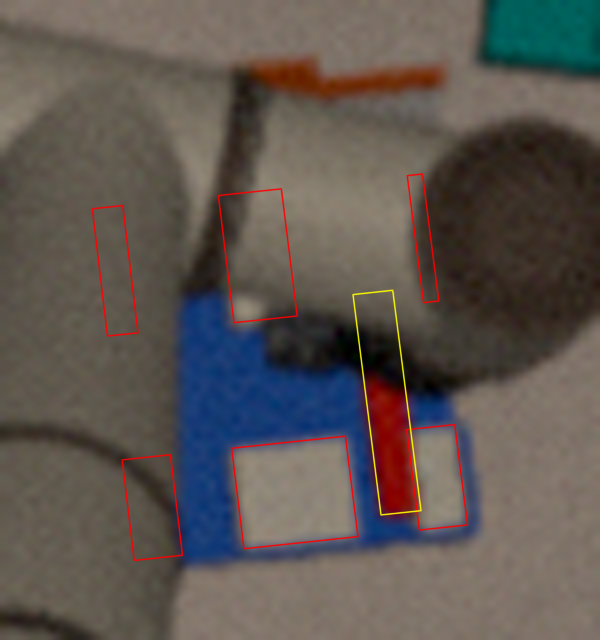

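```bash
python3 -m inch '[[0,0,0.7,0.2,0,0,0],[0,0,1.4,0.2,0,0,0],[0,0,2,0.2,0,0,0],[0,0,2.4,0.2,0,0,0],[0,0,2.6,0.2,0,0,0],[0,0,2.6,0.2,0,0,0],[0,0,2.6,0.2,0,0,0],[0,0,2.6,0.2,0,0,0]]'; python3 chk.py pics/g5.png
```

```text
clock: 7.0
position: [521.8, -282.2, 26.2]
ee_rot: [-0.706, -0.039, 0.04, 0.706]
contact_force: [-4.0, 2.4, 8.8]
gripper_width: 16.5
[ 521.8 -282.2   26.2] 0.112
```

View pics/g5.png

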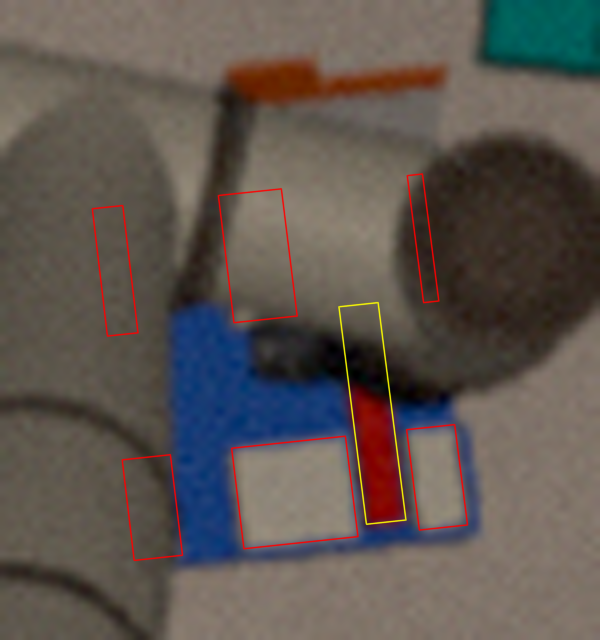

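```bash
python3 -m inch '[[0.4,0,0,0,0,0,0],[0.4,0,0,0,0,0,0],[0.4,0,0,0,0,0,0],[0.4,0,0,0,0,0,0],[0.4,0,-1,0,0,0,0],[0.4,0,-3,0,0,0,0],[0.4,0,-6,0,0,0,0],[0.4,0,-9,0,0,0,0],[0.4,0,-12,0,0,0,0],[0.4,0,-15,0,0,0,0],[0.4,0,-18,0,0,0,0],[0.4,0,-18,0,0,0,0],[0.4,0,-18,0,0,0,0]]'
python3 - <<'E'
from go import *
A=R.from_euler('y',-30,degrees=True)
def brush(s,n): return fr(RK,A.apply([s,0,n])+[0,0,60])
def rt(f=1): return rz(RK[2])*A*R.from_matrix(np.c_[[f,0,0],[0,0,-1],[0,f,0]])
print(rt().as_matrix().round(2))
show(brush(-2,90),rt(),None); print(brush(-2,90).round(),brush(-2,22).round())
show(brush(-2,150)+[-80,0,0],rt(),None)
E
```

```text
clock: 8.13
position: [523.4, -282.7, 208.3]
ee_rot: [0.707, 0.041, -0.038, -0.705]
contact_force: [-0.1, -0.3, 0.1]
gripper_width: 34.0
[[ 0.87  0.5  -0.04]
 [ 0.03  0.02  1.  ]
 [ 0.5  -0.87  0.  ]]
shift cm [-1.27  7.02 50.58] turn [ -1.    4.  -29.7] dist 51.1 ang 30.0
[455. 219. 137.] [489. 220.  78.]
shift cm [-12.18   1.77  51.68] turn [ -1.    4.  -29.7] dist 53.1 ang 30.0
```

```bash
python3 -m inch '[[0.6,-1,0,4,0,0,-5],[0.6,-2,0,8,0,1,-10],[0.6,-3,0,12,-0.5,2,-15],[0.6,-3,1,16,-1,3,-20],[0.6,-3,2,20,-1,4,-25],[0.6,-3,3,24,-1,4,-29.7],[0.6,-3,4,28,-1,4,-29.7],[0.6,-2,5,32,-1,4,-29.7],[0.6,-2,6,36,-1,4,-29.7],[0.6,-1.3,7,40,-1,4,-29.7],[0.6,-1.3,7,44,-1,4,-29.7],[0.6,-1.3,7,48,-1,4,-29.7],[0.6,-1.3,7,50.6,-1,4,-29.7],[0.6,-1.3,7,50.6,-1,4,-29.7],[0.6,-1.3,7,50.6,-1,4,-29.7],[0.6,-1.3,7,50.6,-1,4,-29.7],[0.6,-1.3,7,50.6,-1,4,-29.7],[0.6,-1.3,7,50.6,-1,4,-29.7]]'
cat > b.py <<'E'
from go import *
from h import *
import sys
A=R.from_euler('y',-30,degrees=True)
def brush(s,n): return fr(RK,A.apply([s,0,n])+[0,0,60])
def rt(f=1): return rz(RK[2])*A*R.from_matrix(np.c_[[f,0,0],[0,0,-1],[0,f,0]])
def pics(nm,ws,wt):
    x=[]
    for n,w in(("side",ws),("top",wt)):
        im=arm.get_image(n)[w[1]:w[3],w[0]:w[2],::-1]; x.append(cv2.resize(im,(400,int(400*im.shape[0]/im.shape[1])),interpolation=cv2.INTER_CUBIC)[:320])
    h=min(a.shape[0] for a in x); cv2.imwrite(nm,np.hstack([a[:h] for a in x]))
E
python3 - <<'E'
from b import *
show(brush(-2,90),rt()); show(brush(-2,22),rt())
pics('pics/b1.png',(220,160,370,280),(230,140,350,236))
E
```

```text
clock: 9.63
position: [445.3, 113.8, 184.8]
ee_rot: [-0.667, -0.192, -0.14, 0.706]
contact_force: [-0.6, -0.6, -0.4]
gripper_width: 51.4
shift cm [-0.75  5.43 10.18] turn [-3.1  1.2 -2.8] dist 11.6 ang 4.3
shift cm [-0.43 12.21  9.81] turn [-3.1  1.2 -2.8] dist 15.7 ang 4.3
```

View pics/b1.png

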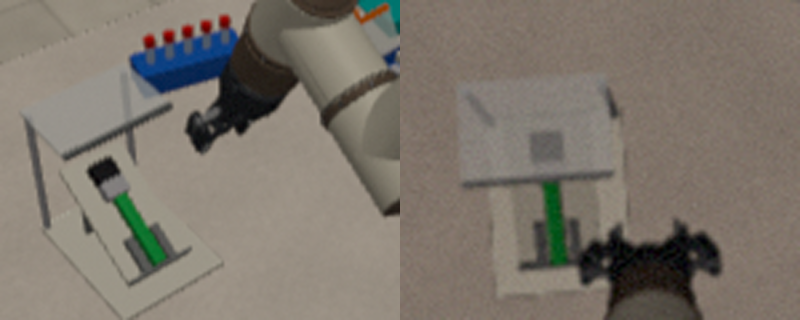

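```bash
python3 -m inch '[[0.6,-0.7,1,3,-1,0.5,-1],[0.6,-0.7,2,6,-2,1,-2],[0.6,-0.7,4,10,-3.1,1.2,-2.8],[0.6,-0.7,5,10,-3.1,1.2,-2.8],[0.6,-0.7,5,10,-3.1,1.2,-2.8],[0.6,-0.7,5,10,-3.1,1.2,-2.8],[0.6,-0.7,5,10,-3.1,1.2,-2.8],[0.6,-0.7,5,10,-3.1,1.2,-2.8]]'
python3 - <<'E'
from b import *
show(brush(-2,22),rt())
pics('pics/b2.png',(220,160,370,280),(230,140,350,236))
E
```

```text
clock: 10.4
position: [446.0, 113.1, 188.2]
ee_rot: [-0.666, -0.194, -0.143, 0.706]
contact_force: [-0.4, -0.8, -0.8]
gripper_width: 51.2
shift cm [-0.72 12.49  9.86] turn [-3.1  1.2 -2.3] dist 15.9 ang 4.1
```

View pics/b2.png

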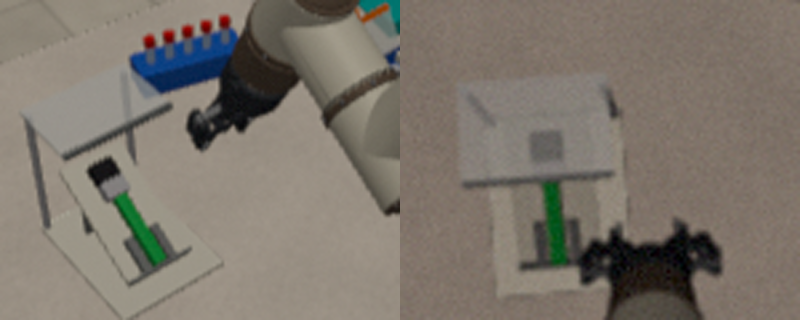

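```bash
python3 - <<'E'
from b import *
s=arm.read_state(); print(s['joints'].round(3), R.from_quat(s['ee_rot']).as_matrix().round(3))
E
```

```text
[ 0.477 -0.025 -1.068  1.163 -0.16  -3.096] [[ 0.884  0.46  -0.085]
 [ 0.058  0.073  0.996]
 [ 0.464 -0.885  0.038]]
```

```bash
cat > kin.py <<'E'
import numpy as np
from scipy.spatial.transform import Rotation as R
E_=lambda a,t:R.from_euler(a,t)
q0=[-9.35395486e-01,3.85456417e-01,6.75812273e-03,-4.60435398e-04,-1.19400455e+00,-2.58574109e-01]
p0=np.array([229.80803266,-580.68719088,249.33948815]); r0=R.from_quat([-0.69393054,-0.13222755,0.13253738,0.69527701])
def ori(q,s4=-1): return E_('z',q[0])*E_('y',q[1])*E_('y',-q[2])*E_('x',s4*q[3])*E_('y',-q[4])*E_('x',-q[5])
RT=ori(q0).inv()*r0
E
python3 - <<'E'
from kin import *
from bench import arm
s=arm.read_state()
print(RT.as_matrix().round(3))
for s4 in(-1,1): print(((ori(s['joints'],s4)*RT).inv()*R.from_quat(s['ee_rot'])).magnitude())
q=s['joints'];print(repr(q),repr(s['position']))
# linear position model: p = h z + Rz[a1 x + d1 y + Ry(q2)(L2 z) + R23(c) + R234(e)+ R2345 (f)], tool
def rows(q):
    R1=E_('z',q[0]);R2=R1*E_('y',q[1]);R3=R2*E_('y',-q[2]);R4=R3*E_('x',-q[3]);R5=R4*E_('y',-q[4])
    ex,ey,ez=np.eye(3)
    return np.c_[ez,R2.apply(ez),R3.apply(ex),R5.apply(ey),R5.apply(ex)]
M=np.r_[rows(q0),rows(q)]; b=np.r_[p0,s['position']]
x,res,rk,sv=np.linalg.lstsq(M,b,rcond=None); print(x.round(1),res,rk,sv.round(2))
E
```

```text
[[-0.  1.  0.]
 [ 1.  0.  0.]
 [ 0.  0. -1.]]
5.127946915836276e-09
2.3266940696359626
array([ 0.47729571, -0.02519004, -1.06841543,  1.16334703, -0.16046263,
       -3.0962925 ]) array([445.93469407, 113.3086632 , 188.1392118 ])
[ 160.6  564.9  421.8 -159.8  278.7] [6.74460079e-15] 5 [2.58 1.45 1.07 0.24 0.15]
```

```bash
cat >> kin.py <<'E'
from scipy.optimize import least_squares
LO=np.array([-3.14,-1.21,-1.07,-3.16,-2.99,-3.1])+.03; HI=np.array([3.14,2.06,1.41,2.05,-.16,3.1])-.03
PX=[160.6,564.9,421.8,-159.8,278.7]
def fk(q):
    R1=E_('z',q[0]);R2=R1*E_('y',q[1]);R3=R2*E_('y',-q[2]);R4=R3*E_('x',-q[3]);R5=R4*E_('y',-q[4])
    ex,ey,ez=np.eye(3)
    return PX[0]*ez+R2.apply(PX[1]*ez)+R3.apply(PX[2]*ex)+R5.apply([PX[4],PX[3],0]),R5*E_('x',-q[5])*RT
def ik(p,r,seeds,tol=.5):
    out=[]
    for s in seeds:
        def f(q):
            a,b=fk(q); return np.r_[(a-p)/100,(r.inv()*b).as_rotvec()]
        z=least_squares(f,np.clip(s,LO+1e-3,HI-1e-3),bounds=(LO,HI),xtol=1e-10,ftol=1e-12)
        if np.abs(z.fun).max()<5e-3 and not any(np.abs(z.x-o).max()<.02 for o in out): out.append(z.x)
    return out
E
python3 - <<'E'
from kin import *
from b import *
rng=np.random.default_rng(0); seeds=rng.uniform(LO,HI,(30,6))
for f in(1,-1):
  for s,n in((-2,22),(-2,90)):
    print(f,s,n); 
    for q in ik(brush(s,n),rt(f),seeds): print('   ',q.round(2))
E
```

```text
1 -2 22
1 -2 90
-1 -2 22
-1 -2 90
```

```bash
python3 - <<'E'
import kin
from kin import *
from b import *
rng=np.random.default_rng(0); seeds=rng.uniform(LO,HI,(14,6))
def rtt(t,f): return rz(RK[2])*R.from_euler('y',-t,degrees=True)*R.from_matrix(np.c_[[f,0,0],[0,0,-1],[0,f,0]])
for t in(30,24,18,12,5):
  for f in(1,-1):
    p=brush(0,22); 
    print(t,f,[q.round(2).tolist() for q in ik(p,rtt(t,f),seeds)])
kin.LO=np.array([-3.14,-1.5,-2,-3.3,-3.1,-6]);kin.HI=np.array([3.14,2.2,2,3.3,3.1,6])
for f in (1,-1): print('relaxed',f,[q.round(2).tolist() for q in ik(brush(0,22),rtt(30,f),seeds)])
E
```

```text
30 1 []
30 -1 []
24 1 []
24 -1 []
18 1 []
18 -1 []
12 1 [[0.78, 0.36, -0.69, 0.38, -0.39, -2.65]]
12 -1 [[0.78, 0.36, -0.69, 0.38, -0.39, 0.49]]
5 1 [[0.75, 0.4, -0.52, 0.1, -0.59, -2.37]]
5 -1 [[0.75, 0.4, -0.52, 0.1, -0.59, 0.77]]
relaxed 1 [[0.18, 0.33, -0.89, 2.74, -0.18, -4.44], [0.19, 0.33, -0.57, -2.67, 0.17, 0.97], [0.18, 0.33, -0.89, 2.74, -0.18, 1.84]]
relaxed -1 [[0.19, 0.33, -0.57, -2.67, 0.17, 4.11], [0.18, 0.33, -0.89, 2.74, -0.18, -1.3], [0.19, 0.33, -0.57, -2.67, 0.17, -2.17], [0.18, 0.33, -0.89, 2.74, -0.18, 4.98]]
```

```bash
python3 - <<'E'
import kin
from kin import *
from b import *
rng=np.random.default_rng(0); seeds=list(rng.uniform(LO,HI,(10,6)))+[[.78,.36,-.69,.38,-.39,.49],[.2,.33,-.9,2,-.2,-1],[.2,.33,-.9,-3,-.2,-1]]
def rtt(t,f): return rz(RK[2])*R.from_euler('y',-t,degrees=True)*R.from_matrix(np.c_[[f,0,0],[0,0,-1],[0,f,0]])
kin.LO=LO-.02;kin.HI=HI+.02
for t in(14,16,18,34,38,42,46,52):
  for f in(-1,):
    for n in(22,60): print(t,n,[q.round(2).tolist() for q in ik(brush(0,n),rtt(t,f),seeds)])
E
```

```text
14 22 [[0.77, 0.35, -0.76, 0.54, -0.32, 0.34]]
14 60 [[0.81, 0.28, -0.73, 0.43, -0.42, 0.42]]
16 22 [[0.72, 0.34, -0.84, 0.81, -0.24, 0.12]]
16 60 [[0.8, 0.27, -0.8, 0.57, -0.36, 0.28]]
18 22 [[0.59, 0.32, -0.93, 1.28, -0.17, -0.23]]
18 60 [[0.77, 0.25, -0.87, 0.78, -0.3, 0.11]]
34 22 []
34 60 []
38 22 []
38 60 []
42 22 []
42 60 []
46 22 []
46 60 []
52 22 []
52 60 []
```

```bash
cat >> b.py <<'E'
def rtt(t,f,yaw=RK[2]): return rz(yaw)*R.from_euler('y',-t,degrees=True)*R.from_matrix(np.c_[[f,0,0],[0,0,-1],[0,f,0]])
E
python3 - <<'E'
import kin
from kin import *
from b import *
rng=np.random.default_rng(0); seeds=[[.78,.36,-.69,.38,-.39,.49]]+list(rng.uniform(LO,HI,(6,6)))
def sh(n,p,t,f,yaw=RK[2]):
    for q in ik(np.array(p),rtt(t,f,yaw),seeds)[:2]:
        R1=E_('z',q[0]);R2=R1*E_('y',q[1]);R3=R2*E_('y',-q[2]);R4=R3*E_('x',-q[3]);R5=R4*E_('y',-q[4])
        el=np.array([0,0,160.6])+R2.apply([0,0,564.9]); w=el+R3.apply([421.8,0,0]); w2=w+R5.apply([0,-159.8,0])
        rk=lambda v:rz(-RK[2]).apply(v-[RK[0],RK[1],0]).round().tolist()
        print(n,np.round(p),q.round(2).tolist(),'elbow',el.round(),'w',rk(w),'w2',rk(w2))
sh('via',[450,100,200],16,-1)
sh('A',brush(-8,100),16,-1)
sh('B',brush(-8,60),16,-1)
sh('C',brush(-8,24),16,-1)
sh('D',brush(-8,60)+[-60,0,0],16,-1)
sh('D2',brush(-8,60)+[-100,0,0],16,-1)
sh('D3',brush(-8,60)+[-100,0,40],0,-1)
sh('E',fr(TR,[-8,40,110]),-14,-1,TR[2])
sh('F',fr(TR,[-8,40,30]),-14,-1,TR[2])
E
```

```text
via [450 100 200] [0.66, 0.03, -0.73, 0.29, -0.6, 0.73] elbow [ 13.  10. 725.] w [-248.0, -12.0, 435.0] w2 [-133.0, -118.0, 468.0]
A [445. 218. 143.] [0.87, 0.18, -0.79, 0.48, -0.46, 0.33] elbow [ 66.  78. 716.] w [-279.0, 51.0, 369.0] w2 [-134.0, 0.0, 411.0]
B [465. 219. 108.] [0.81, 0.26, -0.82, 0.61, -0.34, 0.24] elbow [101. 106. 706.] w [-263.0, 38.0, 333.0] w2 [-114.0, 0.0, 376.0]
C [483. 220.  77.] [0.71, 0.33, -0.88, 0.89, -0.22, 0.04] elbow [139. 120. 695.] w [-249.0, 7.0, 301.0] w2 [-96.0, 0.0, 345.0]
D [405. 219. 108.] [0.89, 0.18, -0.96, 0.73, -0.32, 0.03] elbow [ 65.  80. 716.] w [-327.0, 8.0, 332.0] w2 [-174.0, 2.0, 376.0]
D2 [365. 219. 108.] [0.96, 0.13, -1.04, 0.78, -0.32, -0.09] elbow [ 42.  61. 721.] w [-367.0, -10.0, 332.0] w2 [-214.0, 4.0, 376.0]
D3 [365. 219. 148.] [0.93, 0.16, -0.6, 0.0, -0.81, 0.68] elbow [ 54.  71. 718.] w [-261.0, 105.0, 427.0] w2 [-137.0, 4.0, 427.0]
E [ 506. -204.  110.] [-0.06, 0.49, -0.25, 0.05, -1.07, 1.72] elbow [266. -17. 658.] w [66.0, -260.0, 375.0] w2 [55.0, -420.0, 380.0]
F [ 506. -204.   30.] [-0.06, 0.6, -0.31, 0.05, -0.9, 1.71] elbow [317. -20. 628.] w [65.0, -260.0, 295.0] w2 [55.0, -420.0, 300.0]
```

```bash
python3 -m inch '[[0.6,0,-1,0,0,-7,0],[0.6,0,-2,0,0,-14,0],[0.6,0,-2,0,0,-21,0],[0.6,0,-2,0,0,-28,0],[0.6,0,-2,0,0,-35,0],[0.6,0,-2,0,0,-42,0],[0.6,0,-2,0,0,-49,0],[0.6,0,-2,0,0,-56,0],[0.6,0,-2,0,0,-63,0],[0.6,0,-2,0,0,-70,0],[0.6,0,-2,0,0,-77,0],[0.6,0,-2,0,0,-84,0],[0.6,0,-2,0,0,-91,0],[0.6,0,-2,0,0,-98,0],[0.6,0,-2,0,0,-105,0],[0.6,0,-2,0,0,-112,0],[0.6,0,-2,0,0,-119,0],[0.6,0,-2,0,0,-126,0],[0.6,0,-2,0,0,-133,0],[0.6,0,-2,0,0,-140,0]]'; python3 - <<'E'
from b import *
print(arm.read_state()['joints'].round(2)); show([450,100,200],rtt(16,-1))
E
```

```text
clock: 12.17
position: [436.7, 112.1, 205.8]
ee_rot: [0.36, 0.73, -0.578, -0.056]
contact_force: [0.2, 0.4, -0.6]
gripper_width: 51.4
[ 0.62 -0.07 -1.02  0.86 -0.28 -0.46]
shift cm [-1.5   1.04  0.49] turn [  6.9 -37.9 -10.1] dist 1.9 ang 39.8
```

```bash
python3 - <<'E'
from b import *
show(brush(-8,100),rtt(16,-1))
E
```

```text
shift cm [ 7.79  6.73 -6.86] turn [  6.9 -37.9 -10.1] dist 12.4 ang 39.8
```

```bash
python3 -m inch '[[0.6,0,0,0,1.1,-6,-1.7],[0.6,0,0,0,2.3,-12.5,-3.3],[0.6,0,0,0,3.5,-19,-5],[0.6,0,0,0,4.6,-25,-6.7],[0.6,0,0.5,0,5.8,-31.5,-8.4],[0.6,0,1,0,6.9,-37.9,-10.1],[0.6,2,2,-2,6.9,-37.9,-10.1],[0.6,4,4,-4,6.9,-37.9,-10.1],[0.6,6,6,-5.5,6.9,-37.9,-10.1],[0.6,7.8,6.7,-6.9,6.9,-37.9,-10.1],[0.6,7.8,6.7,-6.9,6.9,-37.9,-10.1],[0.6,7.8,6.7,-6.9,6.9,-37.9,-10.1],[0.6,7.8,6.7,-6.9,6.9,-37.9,-10.1],[0.6,7.8,6.7,-6.9,6.9,-37.9,-10.1]]'; python3 - <<'E'
from b import *
print(arm.read_state()['joints'].round(2)); show(brush(-8,100),rtt(16,-1)); show(brush(-8,60),rtt(16,-1)); show(brush(-8,24),rtt(16,-1))
pics('pics/b3.png',(220,160,370,280),(230,140,350,236))
E
```

```text
clock: 13.33
position: [445.2, 218.0, 143.8]
ee_rot: [0.087, 0.703, -0.697, 0.11]
contact_force: [0.3, 0.1, 0.9]
gripper_width: 51.0
[ 0.87  0.18 -0.78  0.47 -0.46  0.33]
shift cm [ 0.09  0.1  -0.01] turn [ 0.1 -0.4 -0. ] dist 0.1 ang 0.4
shift cm [-0.88  3.98 -0.01] turn [ 0.1 -0.4 -0. ] dist 4.1 ang 0.4
shift cm [-1.75  7.47 -0.02] turn [ 0.1 -0.4 -0. ] dist 7.7 ang 0.4
```

View pics/b3.png

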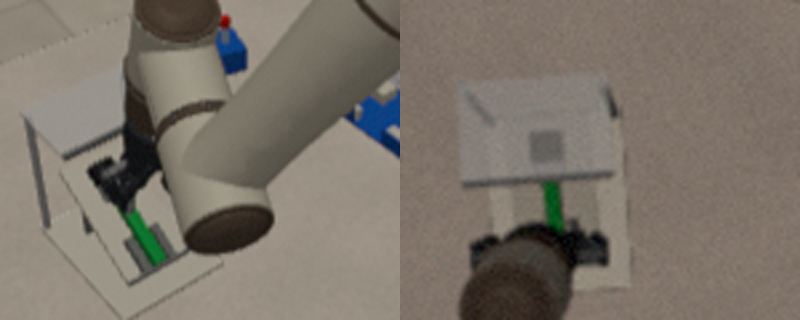

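```bash
python3 -m inch '[[0.6,-0.5,2,0,0,-0.4,0],[0.6,-0.9,4,0,0,-0.4,0],[0.6,-1.2,5,0,0,-0.4,0],[0.6,-1.4,6,0,0,-0.4,0],[0.6,-1.6,6.8,0,0,-0.4,0],[0.6,-1.7,7.3,0,0,-0.4,0],[0.6,-1.7,7.3,0,0,-0.4,0],[0.6,-1.7,7.3,0,0,-0.4,0],[0.6,-1.7,7.3,0,0,-0.4,0]]'; python3 - <<'E'
from b import *
print(arm.read_state()['joints'].round(2)); show(brush(-8,24),rtt(16,-1))
pics('pics/b4.png',(220,160,370,280),(230,140,350,236))
E
```

```text
clock: 14.18
position: [481.9, 219.8, 78.5]
ee_rot: [0.085, 0.702, -0.698, 0.113]
contact_force: [-0.5, -0.3, 0.2]
gripper_width: 51.1
[ 0.72  0.33 -0.88  0.87 -0.23  0.05]
shift cm [-0.02  0.19  0.02] turn [ 0.1  0.  -0.1] dist 0.2 ang 0.1
```

View pics/b4.png

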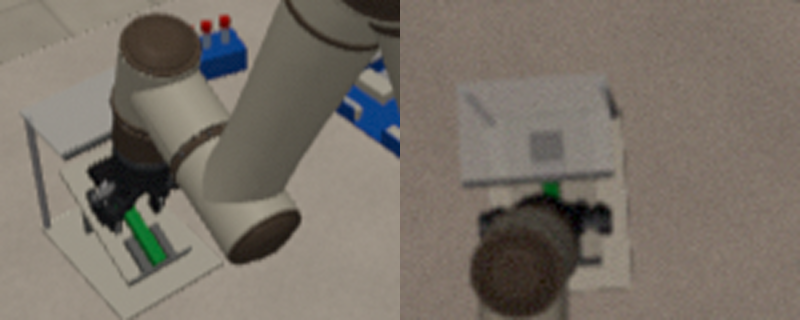

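```bash
python3 -m inch '[[0.6,0,0.15,0,0,0,0],[0.6,0,0.15,0,0,0,0],[0,0,0.15,0,0,0,0],[0,0,0.15,0,0,0,0],[0,0,0.15,0,0,0,0],[0,0,0.15,0,0,0,0],[0,0,0.15,0,0,0,0],[0,0,0.15,0,0,0,0],[0,0,0.15,0,0,0,0]]'; python3 - <<'E'
from b import *
s=arm.read_state(); r=R.from_quat(s['ee_rot']); p=np.array(s['position'])
print('board frame', A.inv().apply(rz(-RK[2]).apply(p-[RK[0],RK[1],0])-[0,0,60]).round(1))
n=A.apply([0,0,1]); n=rz(RK[2]).apply(n); print('n in tool /cm',r.inv().apply(n).round(3),'-x',r.inv().apply([-1,0,0]).round(3))
E
```

```text
clock: 15.03
position: [482.0, 220.1, 76.7]
ee_rot: [0.084, 0.702, -0.698, 0.113]
contact_force: [-3.6, -0.7, 5.9]
gripper_width: 16.4
board frame [-8.5  0.5 24.3]
n in tool /cm [ 0.241 -0.97  -0.002] -x [ 0.96  -0.276 -0.042]
```

```bash
python3 -m inch '[[0,0.25,-1,0,0,0,0],[0,0.5,-2,0,0,0,0],[0,0.75,-3,0,0,0,0],[0,1,-4,0,0,0,0],[0,1.2,-4.9,0,0,0,0],[0,1.2,-4.9,0,0,0,0],[0,3.2,-5.5,-0.1,0,0,0],[0,5.2,-6,-0.2,0,0,0],[0,7.2,-6.6,-0.3,0,0,0],[0,9.2,-7.2,-0.4,0,0,0],[0,9.8,-7.4,-0.4,0,0,0],[0,9.8,-7.4,-0.4,0,0,0],[0,9.8,-7.4,-0.4,0,0,0]]'; python3 - <<'E'
from b import *
print(arm.read_state()['joints'].round(2)); show([400,150,200],rtt(-14,-1)); 
pics('pics/b5.png',(220,160,370,280),(230,140,350,236))
E
```

```text
clock: 16.12
position: [367.7, 219.7, 120.5]
ee_rot: [0.084, 0.702, -0.698, 0.113]
contact_force: [-0.8, 1.3, 0.0]
gripper_width: 16.3
[ 0.99  0.11 -1.    0.67 -0.37  0.01]
shift cm [-5.02 -6.84  7.09] turn [  0.1   0.1 -30. ] dist 11.1 ang 30.0
```

View pics/b5.png

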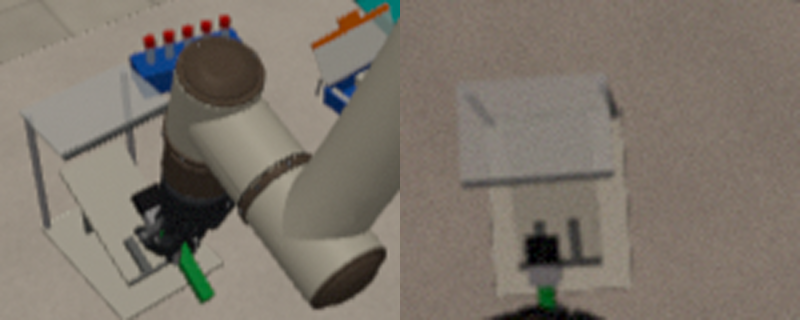

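```bash
python3 - <<'E'
from b import *
show([368,220,200],rtt(0,-1)); show(fr(TR,[-8.5,40,140]),rtt(-14,-1,TR[2]))
show([440,20,190],rtt(-14,-1,TR[2]))
E
```

```text
shift cm [-2.17 -7.64 -0.03] turn [  0.1   0.  -16. ] dist 7.9 ang 16.0
shift cm [-12.08   1.4   42.92] turn [ -0.   -4.1 -30. ] dist 44.6 ang 30.3
shift cm [-8.04 -4.94 20.25] turn [ -0.   -4.1 -30. ] dist 22.3 ang 30.3
```

```bash
python3 -m inch '[[0,-1,-3,0,0,0,-4],[0,-1.5,-5,0,0,0,-9],[0,-2,-7,2,0,0,-14],[0,-3,-7,5,0,0,-19],[0,-4,-7,8,0,-1,-24],[0,-5,-7,12,0,-2,-30],[0,-6,-6,16,0,-4,-30],[0,-8,-5,20,0,-4,-30],[0,-9,-4,24,0,-4.1,-30],[0,-10,-2,28,0,-4.1,-30],[0,-11,-1,32,0,-4.1,-30],[0,-11.5,0,36,0,-4.1,-30],[0,-12,1,40,0,-4.1,-30],[0,-12.1,1.4,42.9,0,-4.1,-30],[0,-12.1,1.4,42.9,0,-4.1,-30],[0,-12.1,1.4,42.9,0,-4.1,-30],[0,-12.1,1.4,42.9,0,-4.1,-30],[0,-12.1,1.4,42.9,0,-4.1,-30]]'; cat > d.py <<'E'
from b import *
import sys
s=arm.read_state(); p=np.array(s['position']); r=R.from_quat(s['ee_rot'])
print(s['joints'].round(2),rz(-TR[2]).apply(p-[TR[0],TR[1],0]).round(1))
show(fr(TR,[-8.5,40,55]),rtt(-14,-1,TR[2])); show(fr(TR,[-8.5,40,28.3]),rtt(-14,-1,TR[2]))
# predicted brush pose from grip
B=A  # brush rot in rack at grasp, tool rot rtt(16,-1)
rel=rtt(16,-1).inv()*(rz(RK[2])*A); br=r*rel; org=p-br.apply([-8.5,0,24.3])
print('brush in tray',rz(-TR[2]).apply(org-[TR[0],TR[1],4]).round(1),'xaxis',rz(-TR[2]).apply(br.apply([1,0,0])).round(3))
rr=lambda a,b_,c_,d,z:np.array([[a,c_,z],[b_,c_,z],[b_,d,z],[a,d,z]],float)
out=[]
for c,(x0,y0,x1,y1) in(("side",(320,140,420,230)),("top",(370,150,445,225))):
    sc=4 if c=='side' else 5.33; im=arm.get_image(c); o=cv2.resize(im[y0:y1,x0:x1,::-1],None,fx=sc,fy=sc,interpolation=cv2.INTER_CUBIC)
    for Q in(rr(-75,25,-9,9,20),rr(25,75,-17,17,20)):
        uv=(proj(c,br.apply(Q)+org)+.5-[x0,y0])*sc-.5; cv2.polylines(o,[np.round(uv*16).astype(np.int32)],True,(0,255,255),1,cv2.LINE_AA,4)
    out.append(o)
h=min(a.shape[0] for a in out); cv2.imwrite(sys.argv[1],np.hstack([a[:h] for a in out]))
E
python3 d.py pics/d1.png
```

```text
clock: 17.72
position: [505.3, -203.9, 140.1]
ee_rot: [0.125, -0.696, 0.706, 0.047]
contact_force: [-0.5, -0.3, -1.8]
gripper_width: 16.3
[-0.06  0.46 -0.22  0.05 -1.14  1.72] [ -8.6  40.3 140.1]
shift cm [-2.07  8.26  0.02] turn [-0.   0.1  0. ] dist 8.5 ang 0.1
shift cm [-2.72 10.85  0.02] turn [-0.   0.1  0. ] dist 11.2 ang 0.1
brush in tray [-1.000e-01  4.030e+01  1.118e+02] xaxis [ 1.     0.001 -0.   ]
```

View pics/d1.png

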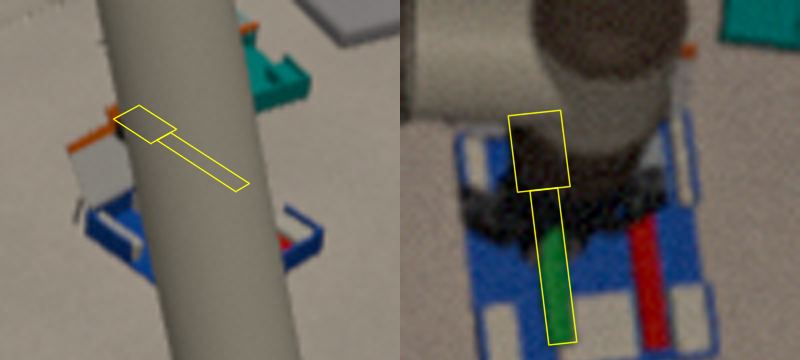

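```bash
python3 -m inch '[[0,-0.7,3,0,0,0,0],[0,-1.4,6,0,0,0,0],[0,-2,8,0,0,0,0],[0,-2.1,8.3,0,0,0,0],[0,-2.1,8.3,0,0,0,0],[0,-2.1,8.3,0,0,0,0],[0,-2.1,8.3,0,0,0,0]]'; python3 d.py pics/d2.png
```

```text
clock: 18.4
position: [506.8, -204.3, 56.4]
ee_rot: [0.124, -0.695, 0.706, 0.045]
contact_force: [0.3, -0.7, -0.7]
gripper_width: 16.3
[-0.06  0.56 -0.29  0.05 -0.96  1.71] [-7.2 39.7 56.4]
shift cm [ 0.09  0.16 -0.03] turn [-0.1  0.1 -0.2] dist 0.2 ang 0.2
shift cm [-0.54  2.76 -0.03] turn [-0.1  0.1 -0.2] dist 2.8 ang 0.2
brush in tray [ 1.4 39.7 28.1] xaxis [1.    0.002 0.003]
```

View pics/d2.png

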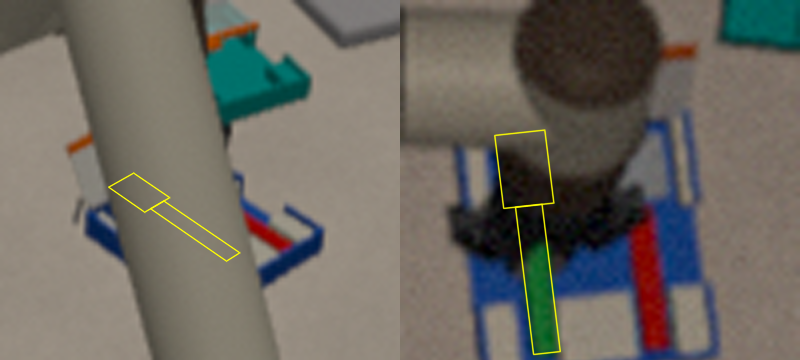

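```bash
python3 -m inch '[[0,-0.1,0.6,0,0,0,0],[0,-0.3,1.2,0,0,0,0],[0,-0.4,1.8,0,0,0,0],[0,-0.5,2.2,0,0,0,0],[0,-0.5,2.5,0,0,0,0],[0,-0.5,2.7,0,0,0,0],[0,-0.5,2.7,0,0,0,0],[0,-0.5,2.7,0,0,0,0]]'; python3 d.py pics/d3.png
```

```text
clock: 19.17
position: [503.7, -204.6, 28.2]
ee_rot: [0.126, -0.695, 0.706, 0.047]
contact_force: [-1.5, 2.4, 5.8]
gripper_width: 16.6
[-0.06  0.6  -0.32  0.06 -0.9   1.71] [-10.2  39.7  28.2]
shift cm [ 0.48 -2.65 -0.02] turn [-0.1  0.1  0. ] dist 2.7 ang 0.1
shift cm [-0.17 -0.06 -0.03] turn [-0.1  0.1  0. ] dist 0.2 ang 0.1
brush in tray [-1.8 39.7 -0.2] xaxis [ 1.     0.001 -0.001]
```

View pics/d3.png

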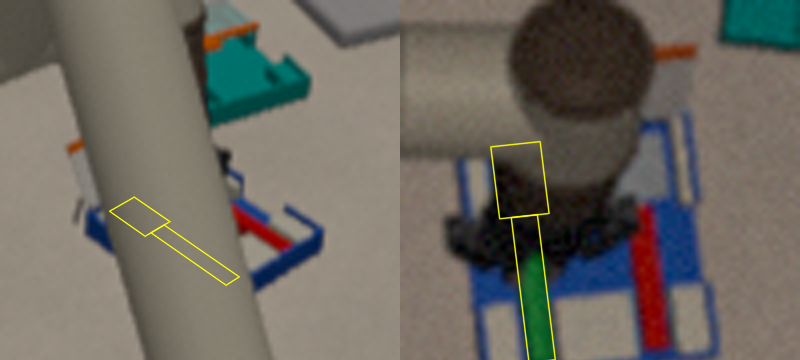

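```bash
python3 -m inch '[[0.4,0,0,0,0,0,0],[0.4,0,0,0,0,0,0],[0.4,0,0,0,0,0,0],[0.4,0,0,0,0,0,0],[0.4,0,-1,0,0,0,0],[0.4,0,-3,0,0,0,0],[0.4,0,-6,0,0,0,0],[0.4,0,-9,0,0,0,0],[0.4,0,-12,0,0,0,0],[0.4,0,-15,0,0,0,0],[0.4,0,-18,0,0,0,0],[0.4,0,-18,0,0,0,0],[0.4,0,-18,0,0,0,0]]'; python3 - <<'E'
from b import *
pics('pics/e1.png',(320,140,420,230),(370,145,445,215))
for v,f in(([165,0,200],1),([165,0,108],1),([40,0,108],1)):
    for t in(0,):
        for f in(1,-1): show(fr(TR,v),rtt(t,f,TR[2]))
E
```

```text
clock: 20.35
position: [548.2, -199.8, 204.3]
ee_rot: [0.124, -0.696, 0.706, 0.045]
contact_force: [-0.3, 0.9, -0.8]
gripper_width: 34.1
shift cm [-12.87  -3.08   4.02] turn [  22.1 -178.6   -0. ] dist 13.8 ang 180.0
shift cm [-12.87  -3.08   4.02] turn [ 0.   0.  14.1] dist 13.8 ang 14.1
shift cm [-15.11   5.84   4.02] turn [  22.1 -178.6   -0. ] dist 16.7 ang 180.0
shift cm [-15.11   5.84   4.02] turn [ 0.   0.  14.1] dist 16.7 ang 14.1
shift cm [-2.98  8.88  4.01] turn [  22.1 -178.6   -0. ] dist 10.2 ang 180.0
shift cm [-2.98  8.88  4.01] turn [ 0.   0.  14.1] dist 10.2 ang 14.1
```

View pics/e1.png

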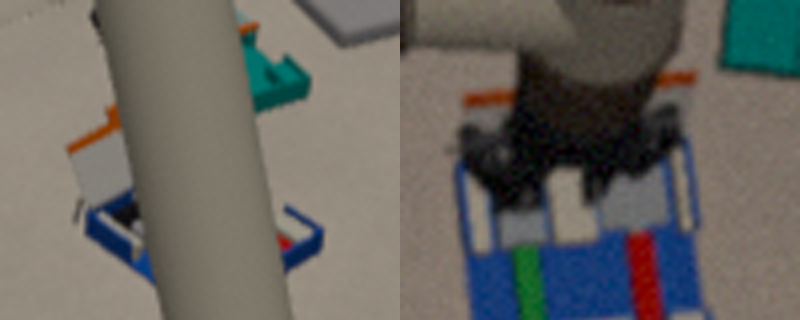

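```bash
python3 -m inch '[[0,0,-2,-4,0,0,4],[0,0,-4,-8,0,0,8],[0,0,-5,-12,0,0,14],[0,0,-6,-16,0,0,14],[0,0,-6,-20,0,0,14],[0,0,-6,-24,0,0,14],[0,0,-6,-28,0,0,14],[0,0,-6,-32,0,0,14],[0,0,-6,-32,0,0,14],[0,0,-6,-32,0,0,14]]'; cat > v.py <<'E'
from b import *
import sys
rr=lambda a,b_,c_,d,z:np.array([[a,c_,z],[b_,c_,z],[b_,d,z],[a,d,z]],float)
out=[]
for c,(x0,y0,x1,y1) in(("side",(325,145,415,230)),("top",(370,145,440,225))):
    sc=4.4 if c=='side' else 5.7; im=arm.get_image(c); o=cv2.resize(im[y0:y1,x0:x1,::-1],None,fx=sc,fy=sc,interpolation=cv2.INTER_CUBIC)
    for Q in(rr(-75,25,31,49,24),rr(25,75,23,57,24),rr(-75,25,-49,-31,22),rr(30,75,-64,-16,8)):
        uv=(proj(c,rz(TR[2]).apply(Q)+[TR[0],TR[1],0])+.5-[x0,y0])*sc-.5; cv2.polylines(o,[np.round(uv*16).astype(np.int32)],True,(0,255,255),1,cv2.LINE_AA,4)
    out.append(o)
h=min(a.shape[0] for a in out); cv2.imwrite(sys.argv[1],np.hstack([a[:h] for a in out]))
E
python3 v.py pics/e2.png
```

```text
clock: 21.28
position: [524.6, 121.6, 258.3]
ee_rot: [0.042, -0.705, 0.707, -0.04]
contact_force: [-0.6, -0.5, 0.0]
gripper_width: 0.1
```

View pics/e2.png

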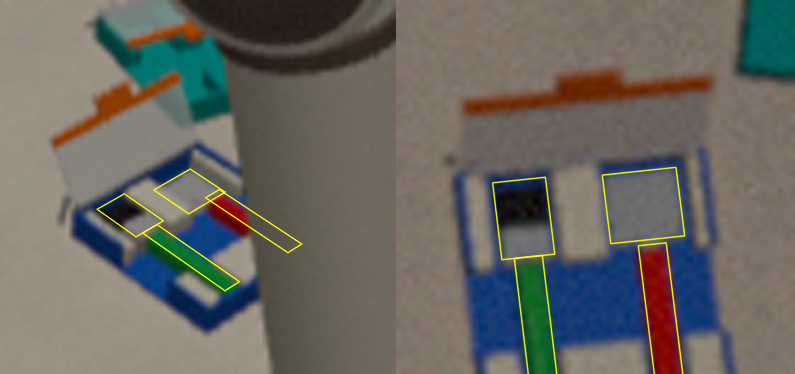

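```bash
python3 - <<'E'
from kin import *
from b import *
for v in([165,0,190],[165,0,105],[100,0,105],[30,0,105]):
    print(fr(TR,v).round(),[q.round(2).tolist() for q in ik(fr(TR,v),rtt(0,-1,TR[2]),[[-.06,.6,-.3,.05,-.9,1.7],[-.2,.8,-.1,0,-.8,1.7]])])
    show(fr(TR,v),rtt(0,-1,TR[2]))
E
```

```text
[ 682. -225.  190.] [[-0.09, 0.58, 0.19, 0.0, -1.17, 1.78]]
shift cm [-11.8    6.9   35.94] turn [-0.1  0.1  0.2] dist 38.5 ang 0.2
[ 682. -225.  105.] [[-0.09, 0.65, 0.09, 0.0, -1.01, 1.78]]
shift cm [-11.82  15.4   35.93] turn [-0.1  0.1  0.2] dist 40.8 ang 0.2
[ 618. -232.  105.] [[-0.11, 0.57, -0.08, 0.0, -0.93, 1.8]]
shift cm [-5.32 15.42 35.92] turn [-0.1  0.1  0.2] dist 39.5 ang 0.2
[ 548. -240.  105.] [[-0.14, 0.48, -0.24, 0.0, -0.85, 1.82]]
shift cm [ 1.68 15.44 35.92] turn [-0.1  0.1  0.2] dist 39.1 ang 0.2
```

```bash
python3 -m inch '[[0,-3,0,3,0,0,0],[0,-6,0,6,0,0,0],[0,-9,0,9,0,0,0],[0,-12,0,12,0,0,0],[0,-12,0,16,0,0,0],[0,-12,0,20,0,0,0],[0,-12,1,24,0,0,0],[0,-12,3,28,0,0,0],[0,-11.8,5,32,0,0,0],[0,-11.8,6.9,35.9,0,0,0],[0,-11.8,6.9,35.9,0,0,0],[0,-11.8,6.9,35.9,0,0,0],[0,-11.8,6.9,35.9,0,0,0],[0,-11.8,6.9,35.9,0,0,0]]'; python3 - <<'E'
from b import *
show(fr(TR,[165,0,105]),rtt(0,-1,TR[2]))
pics('pics/f1.png',(320,120,420,210),(370,125,445,195))
E
```

```text
clock: 22.55
position: [683.1, -223.6, 191.9]
ee_rot: [0.039, -0.706, 0.706, -0.04]
contact_force: [-0.0, 1.0, 0.0]
gripper_width: 0.2
shift cm [0.1  8.69 0.09] turn [-0.1  0.  -0.1] dist 8.7 ang 0.1
```

View pics/f1.png

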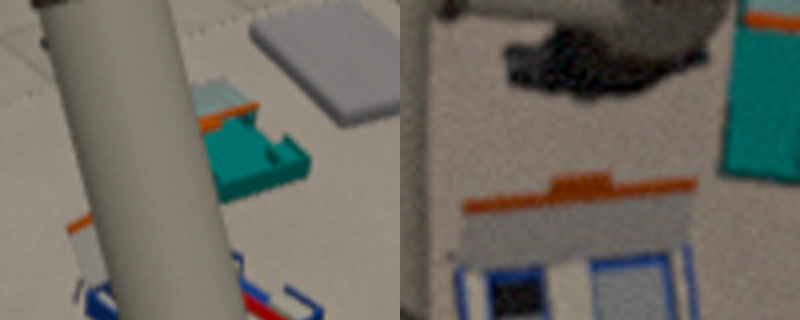

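```bash
python3 -m inch '[[0,0.1,3,0,0,0,0],[0,0.1,6,0,0,0,0],[0,0.1,8.7,0,0,0,0],[0,0.1,8.7,0,0,0,0],[0,1,8.7,0,0,0,0],[0,2,8.7,0,0,0,0],[0,3,8.7,0,0,0,0],[0,4,8.7,0,0,0,0],[0,5,8.7,0,0,0,0],[0,6,8.7,0,0,0,0],[0,6.5,8.7,0,0,0,0]]'; python3 - <<'E'
from b import *
pics('pics/f2.png',(320,120,420,210),(370,125,445,195))
E
```

```text
clock: 23.57
position: [619.2, -231.0, 108.1]
ee_rot: [0.038, -0.705, 0.707, -0.042]
contact_force: [0.5, 0.1, 0.0]
gripper_width: -0.1
```

View pics/f2.png

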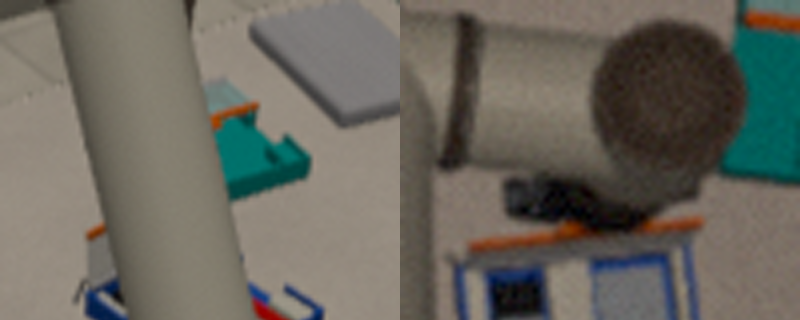

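```bash
python3 -m inch '[[0,1,0.2,0,0,0,0],[0,2,0.2,0,0,0,0],[0,3,0.2,0,0,0,0],[0,4,0.2,0,0,0,0],[0,5,0.2,0,0,0,0],[0,6,0.2,0,0,0,0],[0,7,0.2,0,0,0,0],[0,7.5,0.2,0,0,0,0],[0,7.5,0,0,0,0,0],[0,7.5,-3,0,0,0,0],[0,7.5,-6,0,0,0,0],[0,7.5,-10,0,0,0,0],[0,7.5,-14,0,0,0,0],[0,7.5,-14,-4,0,0,0],[0,7.5,-14,-8,0,0,0],[0,7.5,-14,-12,0,0,0],[0,7.5,-14,-16,0,0,0],[0,7.5,-14,-20,0,0,0],[0,7.5,-14,-24,0,0,0],[0,7.5,-14,-28,0,0,0]]'; python3 v.py pics/f3.png
```

```text
clock: 25.33
position: [512.4, 40.9, 244.4]
ee_rot: [0.039, -0.706, 0.706, -0.04]
contact_force: [0.4, -0.1, -0.5]
gripper_width: 0.1
```

View pics/f3.png

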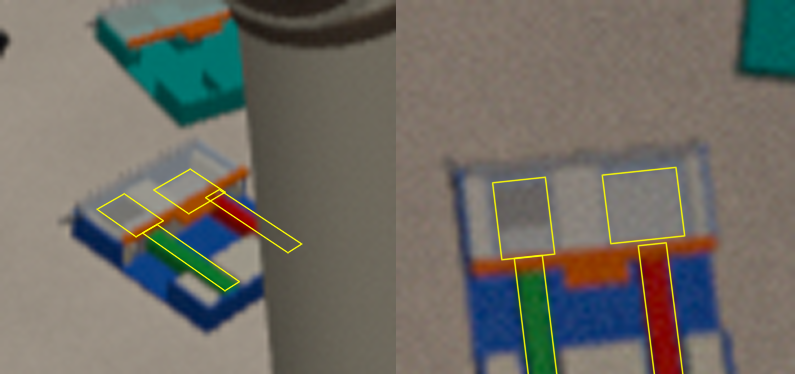

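```bash
python3 - <<'E'
from b import *
im0=cv2.imread('pics/top0.png'); im=arm.get_image('top')[:,:,::-1]
o=im.copy()
def dr(Q,col): cv2.polylines(o,[np.round(proj('top',rz(TR[2]).apply(np.array(Q,float))+[TR[0],TR[1],0])*16).astype(np.int32)],True,col,1,cv2.LINE_AA,4)
for a in(0.,.15):
    d=lambda l,y:[83-l*np.cos(a),y,34+l*np.sin(a)]
    dr([d(67,-78),d(67,78),d(81,20),d(81,-20)],(0,255,0) if a==0 else (255,0,255))
z=cv2.resize(o[165:215,375:435],None,fx=8,fy=8,interpolation=cv2.INTER_CUBIC)
cv2.imwrite('pics/h1.png',cv2.resize(im,(640,400))); cv2.imwrite('pics/h2.png',z)
for l in('tube_rack','bucket','wash_bottle'): print(l,[(round(d['conf'],2),d['extent']) for d in arm.masks_of(l,'top')][:1])
E
```

```text
tube_rack [(0.62, [319.2, 116.1, 48.8, 25.5])]
bucket [(0.74, [471.0, 206.3, 42.4, 32.8])]
wash_bottle [(0.76, [191.3, 201.6, 22.4, 15.1])]
```

View pics/h1.png

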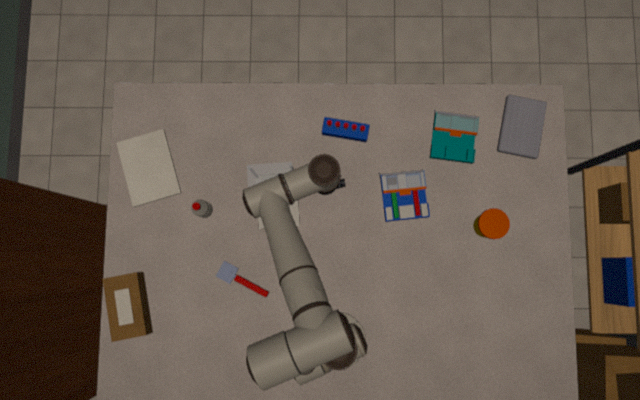

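View pics/h2.png

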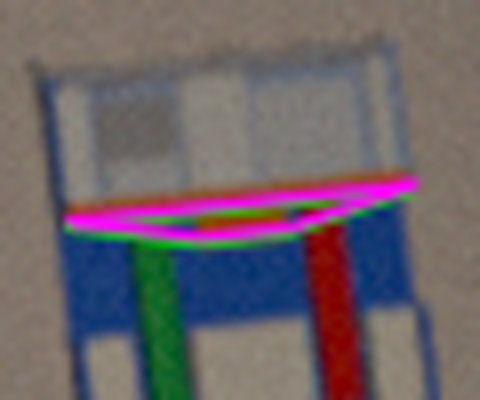

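```bash
python3 - <<'E'
from bench import arm
s=arm.read_state(); print(s['clock'],s['contact_force'].round(1),abs(s['joint_vel']).max().round(3))
print(arm.job_done())
E
```

```text
25.6333 [ 0.1  0.2 -0.5] 0.022
the job is handed in; nothing more can be done
None
```

The 150 mm spatula and the brush are both in their own compartments, heads towards the hinge, and the flap is shut over them. I handed the job in at about 25.6 s of the 72 s allowed.

- **Tools:** I lowered each tool until it touched the tray floor (force readings of 6–9 N) before opening the gripper. The last overlays showed both within about 2 mm of the middle of their compartments, before and after closing the flap.
- **Flap:** I pushed it over from behind with closed fingers and it sprang shut. In the last pictures its orange edge is where the shut position should put it. I could not read the flap angle directly, and the picture only separates shut from slightly open roughly.
- **Bystanders:** the tube rack, bucket and wash bottle show in the same places as at the start, and I saw no sign that anything had moved.
- **Robot:** it was clear of everything at hand-in, with a contact force of about 0.5 N, which is sensor noise.

**What went differently:**
- **Brush grasp:** the 30° approach to the brush was out of reach, and my first try stopped at the joint limits. I worked out the arm's geometry and turned the wrist half round. I then gripped the brush at a 16° tilt and leaned the tool back 14° at the tray so the brush went in level.
- **Level check:** the arm hid the brush's pitch in the side view while it went in. I judged it flat from the floor contact and the clear pictures afterwards.

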